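# Pack the weight tub and draw its handle

### The arm

A 7-joint arm with a two-finger parallel gripper is mounted at the origin on a cart in front of the work surface, level with it; the furniture and walls round the work are solid. World frame = base frame: x ahead of the robot, y to its left, z up, the work surface at z = 0. Lengths are in m, angles in rad, forces in N, time in s.
With the tool pointing down it reaches from about 0.425 to 0.925 m from the base axis. Payload 6.8 kg.
Tool frame: the origin (TCP) lies on the centre line of the jaws, within the pads' length; the fingertips stand 14 mm ahead of it and the grasp point (between the pads) lies 5 mm behind it (r.tips_ahead is the distance from the TCP to the fingertips, in m); z points along the fingers, y is the line along which they close (so a half turn about z gives the same grasp; the last joint's range is limited). The gripper opens to 85 mm and grips with 20 to 120 N. Pads are 22 mm wide; open, the fingers measure 114 mm over their backs; the gripper's body (76 mm by 85 mm) begins 54 mm behind the grasp point. The pads swing forward as they close: fully open they stand 13 mm farther back than shut.
Start: joints at [-1.431, 0.477, 0.022, 1.555, -0.011, 1.109, -0.083], TCP at [0.166, 0.654, 0.245] pointing down, gripper open.
Joint ranges: [-2.96, 2.96], [-0.34, 2.1], [-1.41, 1.46], [0.24, 2.44], [-1.37, 4.51], [0.17, 1.92], [-2.96, 2.96]. Speed limits (rad/s): [2.39, 2.39, 3.14, 3.14, 3.14, 3.14, 3.14].

### API

Orientations are given as a rotation vector (axis times angle).
In Python, from bench import r, eyes gives the robot as it stands.
- The arm moves only by the tool step_arm, never from a script. Its argument "rows" is a list of rows, each a list of 6 numbers: the shift along the world's x, y, z in units of 60 cm (1.0 is 60 cm), then the turn, a rotation vector about the world's x, y, z in units of pi rad (1.0 is pi rad). In form: [[x, y, z, rx, ry, rz], ...]. A call has 1 to 5 rows; each row is the pose to reach, as a shift and turn from the pose commanded when the call began, turning the shorter way round; what a row does not reach only later rows make up. A row lasts 1/12 s, in which the tool goes at most 41.7 mm and 7.16 degrees, less where a joint would pass 70% of its speed; a pose out of reach is approached as far as the arm can. A call with a number of a shift or a turn outside -1 to 1 is refused whole. A call with a gripper value outside its range is refused whole. "jaw" is the closure, from 0 (fully open) to 1 (shut), set as the call begins (left out, the last holds). The fingers move at their own pace and stop on an object; "squeeze" is the grip in N (left out, the last holds). Time passes only in rows, so rows that repeat a pose let the fingers close. It gives the time, the measured TCP pose, the force, the opening and the grip force at its end, in the units of the state.
- r.get_obs(): the state, without advancing time (a new reading comes with each control period).
- eyes.grab_frame(name): name is "scene" or "top" or "wrist"; returns the picture (384x512x3 uint8, red, green, blue); there is no depth.
- eyes.camera_info(name): a dict with "mtx" (3x3 intrinsics, pixels), "extrinsics" (4x4, takes a point from camera to world coordinates); the wrist camera has in their place "tool_from_camera" (4x4, takes a point from camera to tool coordinates, whose origin is the TCP and whose axes are the flange's). Camera axes: x right, y down, z forward; pixel columns grow to the right and rows downward; lengths in m; the calibration is good to about 2 mm. A picture is of the moment at which its call begins: read the wrist's pose just before it. camera_info takes no time and is no camera call.
- r.hand_in(): hands the job in; it is judged then, once.
The state is a dict: "clock": time; "joints": joint angles; "qvel": joint speeds; "tau": joint torques, N m; "tcp_pos": TCP position; "orientation": TCP orientation; "contact_force": force on the tool from outside, world axes, zero at the start; "moment": the same for the moment, N m; "grip_width": finger opening in m; "gripper_force": force on a finger pad.
Only numpy, scipy, OpenCV 4.12 (cv2) and the standard library are available. Lean on these libraries where they do the work, as an engineer would, in place of code of your own. Each camera call takes 0.05 s, during which the arm holds its last target. There are 200 camera calls.

### The job

Pack all the loose weights that lie along the front of the bench into the pull-along tub, the heaviest lowest: the thick weights flat on the floor of the tub, the thin discs flat on top of the thick weights, and no larger thin disc above a smaller one, all the same face up as they lie now. When everything is packed, draw the tub's telescoping handle up until its lock button clicks out, and let go; leave the tape spool and the pipe adapter alone.

Things in the scene. Friction and masses are not known exactly. Their poses are not given: they have to be found in the camera images.
- tub: Open aluminium pull-along tub fixed to the bench, outside 148 x 218 x 50 mm; origin: centre of its underside, z up, y along its long side. Inner floor 140 (x) x 210 (y) mm, 6 mm above the origin; walls 4 mm thick, rim 50 mm above the origin. At its -y end two upright tubes (18 mm thick, 115 mm high, 76 mm apart, axes 122 mm from the origin) carry the telescoping handle.
- handle (a joint): Draw of the telescoping handle in m: 0 = pushed right in, grows as it is drawn straight up, end stop at 0.081. It moves stiffly (about 7 N upwards) and stays where it is left. At about 0.077 the lock button springs out over the tube's collar and then stops the handle going back. It starts between 0 and 0.015.
- handle_grip (a point): Middle of the handle's black cross bar, which moves with the handle. The bar is 112 mm long along the tub's x and 20 x 20 mm in section; it lies 135 mm above the bench with the handle right in. It is free on both sides and above.
- lock_button (a joint): Travel of the sprung brass lock button (8 mm across) in the handle's tube nearer the robot, in m: about 0 = held in by the tube, 0.005 = clicked out. It comes out by itself when the handle is drawn far enough.
- lock_button_tip (a point): Outer end of the lock button; it faces -x of the tub. Hidden inside the tube until the handle is drawn.
- set_weight_1: Thick slotted steel weight, 69 mm across, 30 mm thick, 0.84 kg; origin: centre of its underside, z up. It lies flat on the bench at the start, along the front edge, and may be absent.
- set_weight_2: Thick slotted steel weight, 61 mm across, 26 mm thick, 0.57 kg; origin: centre of its underside, z up. It lies flat on the bench at the start, along the front edge, and may be absent.
- set_weight_3: Thick slotted steel weight, 47 mm across, 24 mm thick, 0.312 kg; origin: centre of its underside, z up. It lies flat on the bench at the start, along the front edge, and may be absent.
- weight_2a: Larger thin slotted steel disc, 59 mm across, 10 mm thick, 0.195 kg; origin: centre of its underside, z up. It lies flat on the bench at the start, along the front edge, and may be absent.
- weight_2b: Larger thin slotted steel disc, 58 mm across, 10 mm thick, 0.19 kg; origin: centre of its underside, z up. It lies flat on the bench at the start, along the front edge, and may be absent.
- weight_1a: Smaller thin slotted steel disc, 46 mm across, 9 mm thick, 0.104 kg; origin: centre of its underside, z up. It lies flat on the bench at the start, along the front edge, and may be absent.
- weight_1b: Smaller thin slotted steel disc, 45 mm across, 9 mm thick, 0.10 kg; origin: centre of its underside, z up. It lies flat on the bench at the start, along the front edge, and may be absent.
- front_knob (a point): Black star knob on the tester's front, an obstacle: 70 mm across, 20 mm thick in x; this is its centre. The tester's plate, 62 mm high, begins 30 mm behind it (+x). A like knob is on the tester's right side, 90 mm right of and 60 to 125 mm behind this point, with a fitting 138 mm high beside it; a handwheel 81 to 163 mm high is 42 mm behind and 330 to 410 mm left of it.
- ptfe_tape: Tape on a blue spool, 52 mm across, 14 mm high, lying flat on the bench; origin: centre of its underside. Not part of the job: leave it alone.
- adapter_3: Steel pipe adapter standing on its hexagon, 31 mm across, 29 mm high, on the far left of the work; origin: centre of its underside. Not part of the job: leave it alone.
There are look-alikes about, which are no part of the job. What is shaped like the weight_1a but green is not meant.

How it is judged:
On the way, in this order (a step that is already met when the one before it is completed fails the run):
1. all the weights are packed in the tub, heaviest lowest (x of set_weight_1 in the frame of tub between -0.0385 and 0.0385 m and y of set_weight_1 in the frame of tub between -0.0735 and 0.0735 m and angle between each of set_weight_1, set_weight_2, set_weight_3, weight_2a, weight_2b, weight_1a, weight_1b's own z axis and vertical below 0.15 rad and z of set_weight_1 in the frame of tub between -0.01 and 0.012 m and linear speed of each of set_weight_1, set_weight_2, set_weight_3, weight_2a, weight_2b, weight_1a, weight_1b below 0.03 m/s and x of set_weight_2 in the frame of tub between -0.0425 and 0.0425 m and y of set_weight_2 in the frame of tub between -0.0775 and 0.0775 m and z of set_weight_2 in the frame of tub between -0.01 and 0.012 m and x of set_weight_3 in the frame of tub between -0.0495 and 0.0495 m and y of set_weight_3 in the frame of tub between -0.0845 and 0.0845 m and z of set_weight_3 in the frame of tub between -0.01 and 0.012 m and x of weight_2a in the frame of tub between -0.0435 and 0.0435 m and y of weight_2a in the frame of tub between -0.0785 and 0.0785 m and z of weight_2a in the frame of tub between 0.026 and 0.2 m and x of weight_2b in the frame of tub between -0.044 and 0.044 m and y of weight_2b in the frame of tub between -0.079 and 0.079 m and z of weight_2b in the frame of tub between 0.026 and 0.2 m and x of weight_1a in the frame of tub between -0.05 and 0.05 m and y of weight_1a in the frame of tub between -0.085 and 0.085 m and z of weight_1a in the frame of tub between 0.026 and 0.2 m and x of weight_1b in the frame of tub between -0.0505 and 0.0505 m and y of weight_1b in the frame of tub between -0.0855 and 0.0855 m and z of weight_1b in the frame of tub between 0.026 and 0.2 m and not (horizontal distance between weight_2a and weight_1a below 0.045 m and z of weight_2a in the frame of weight_1a above 0.004 m) and not (horizontal distance between weight_2a and weight_1b below 0.045 m and z of weight_2a in the frame of weight_1b above 0.004 m) and not (horizontal distance between weight_2b and weight_1a below 0.045 m and z of weight_2b in the frame of weight_1a above 0.004 m) and not (horizontal distance between weight_2b and weight_1b below 0.045 m and z of weight_2b in the frame of weight_1b above 0.004 m)), for 0.3 s.
2. then the handle is drawn out and its lock button has clicked out (value of joint handle above 0.073 m and value of joint lock_button above 0.003 m), for 0.2 s.
At the end, for the whole second after the job is handed in: Weights inside the tub, upright to 0.15 rad, at rest: thick ones on its floor (underside under 12 mm above the tub's), thin discs on thick ones (over 26 mm above it), no 58-59 mm disc above a 45-46 mm one; handle drawn over 73 mm, lock button out over 3 mm (all of step 1 and all of step 2); the robot touches nothing.
It fails at once if the tape spool or the pipe adapter is moved more than 30 mm (distance of any of ptfe_tape, adapter_3 from where it was at the start of the episode above 0.03 m).
Of set_weight_1, set_weight_2, set_weight_3 only 2 to 3 are there at a start; the rules pass over those that are not, and their reading is None.
Of weight_2a, weight_2b, weight_1a, weight_1b only 3 to 4 are there at a start; the rules pass over those that are not, and their reading is None.
At some moment in a run one of set_weight_1, set_weight_2, set_weight_3 may be knocked a few centimetres aside while the robot is not near it.
It also fails if it takes over 210 s, if anything falls off the work surface, if the arm or the gripper's body presses on something with over 40 N, if the wrist force passes 120 N, or if a joint passes its speed limit or range.

## Working session

There is one attempt and no reset: what is moved stays moved. The work goes in short steps, Python scripts to look and compute and a tool call to move; the robot and the scene stay as the last step left them, time stands still between calls to the robot, and variables do not carry over. Pictures are saved under pics/ and viewed, at most 14 in all, crops included, and the job is handed in when it is done.

Besides the shell and the picture viewer there is one more tool, called after ">>>" as name([rows], argument=value, ...), one row to a line, values as JSON. step_arm: Moves the arm, as the interface text tells. Shifts and turns lie within -1 to 1; 1 stands for 60 cm of shift or pi rad of turn. Its arguments: {"type":"object","properties":{"rows":{"type":"array"},"jaw":{"type":"number"},"squeeze":{"type":"number"}},"required":["rows"]}

```bash
ls; mkdir -p pics; cat > h.py <<'E'
import numpy as np, cv2
from bench import r, eyes
def save(n,img): cv2.imwrite(f'pics/{n}.png',cv2.cvtColor(img,cv2.COLOR_RGB2BGR))
def ray(name,uv,z):
    c=eyes.camera_info(name);K=np.array(c['mtx']);E=np.array(c['extrinsics'])
    d=E[:3,:3]@np.linalg.solve(K,[uv[0],uv[1],1.]);o=E[:3,3]
    return o+d*(z-o[2])/d[2]
def proj(name,p):
    c=eyes.camera_info(name);K=np.array(c['mtx']);E=np.linalg.inv(np.array(c['extrinsics']))
    q=K@(E[:3,:3]@np.array(p)+E[:3,3]);return q[:2]/q[2]
E
python3 - <<'E'
from h import *
o=r.get_obs();print(o)
a=eyes.grab_frame('scene');b=eyes.grab_frame('top')
np.save('pics/a.npy',a);np.save('pics/b.npy',b)
save('scene0',cv2.resize(a,(800,600)));save('top0',cv2.resize(b,(800,600)))
for n in('scene','top'):print(eyes.camera_info(n))
print(eyes.camera_info('wrist'))
E
```

```text
pics
{'clock': 0.0, 'joints': array([-1.4310886 ,  0.47781374,  0.02233827,  1.55644868, -0.01144483,
        1.1093213 , -0.08307425]), 'qvel': array([-0.00238133, -0.00120651,  0.00039232, -0.00031383, -0.00105726,
        0.00122992, -0.00098036]), 'tau': array([-1.02604688e-03, -5.96460056e+01,  1.60728972e+00, -2.81197107e+01,
        1.23960464e-02,  9.54938703e-03,  7.82117411e-06]), 'tcp_pos': array([0.16545045, 0.65381908, 0.24431772]), 'orientation': array([-3.88140553e-01, -3.11747879e+00,  2.92578864e-03]), 'contact_force': array([-0.33466965, -0.08734532, -0.07638513]), 'moment': array([ 0.00139549, -0.00824203,  0.00552471]), 'gripper_force': 0.0, 'grip_width': 0.08537719503314993}
{'mtx': array([[350.01822968,   0.        , 256.26860173],
       [  0.        , 350.01822968, 185.8979845 ],
       [  0.        ,   0.        ,   1.        ]]), 'extrinsics': array([[-0.58144278, -0.51731805,  0.62793816, -0.17785178],
       [-0.81325729,  0.3475787 , -0.46669221,  0.55747697],
       [ 0.02317037, -0.7820301 , -0.6228098 ,  0.77659608],
       [ 0.        ,  0.        ,  
[... 371 characters left out ...]
2],
       [ 5.64779526e-04, -8.93200133e-02, -9.96002819e-01,
         1.36293745e+00],
       [ 0.00000000e+00,  0.00000000e+00,  0.00000000e+00,
         1.00000000e+00]])}
{'mtx': array([[310.48395851,   0.        , 250.80687627],
       [  0.        , 310.48395851, 193.36096914],
       [  0.        ,   0.        ,   1.        ]]), 'tool_from_camera': array([[-6.16883439e-05, -9.48946852e-01, -3.15435997e-01,
         8.08814060e-02],
       [ 9.99999931e-01, -1.74050353e-04,  3.28041810e-04,
         6.17639986e-04],
       [-3.66195989e-04, -3.15435955e-01,  9.48946797e-01,
        -1.28885536e-01],
       [ 0.00000000e+00,  0.00000000e+00,  0.00000000e+00,
         1.00000000e+00]])}
```

View pics/top0.png

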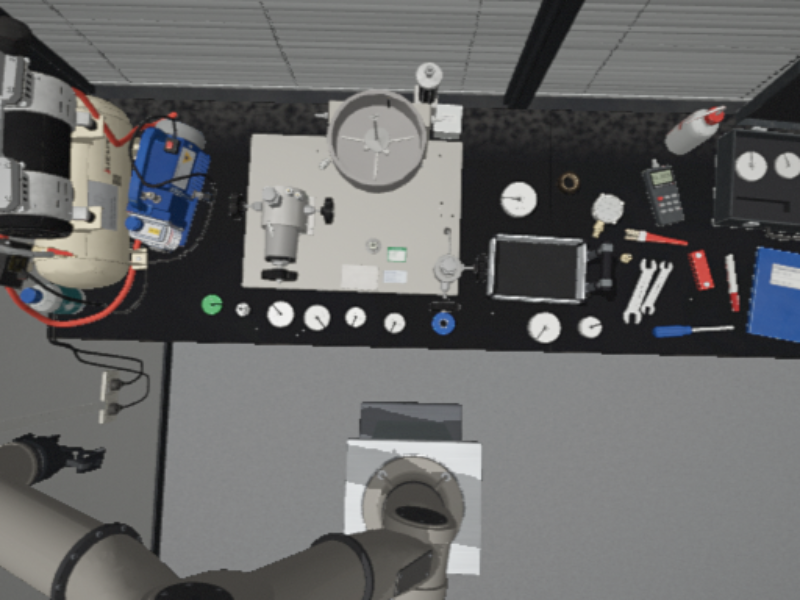

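View pics/scene0.png

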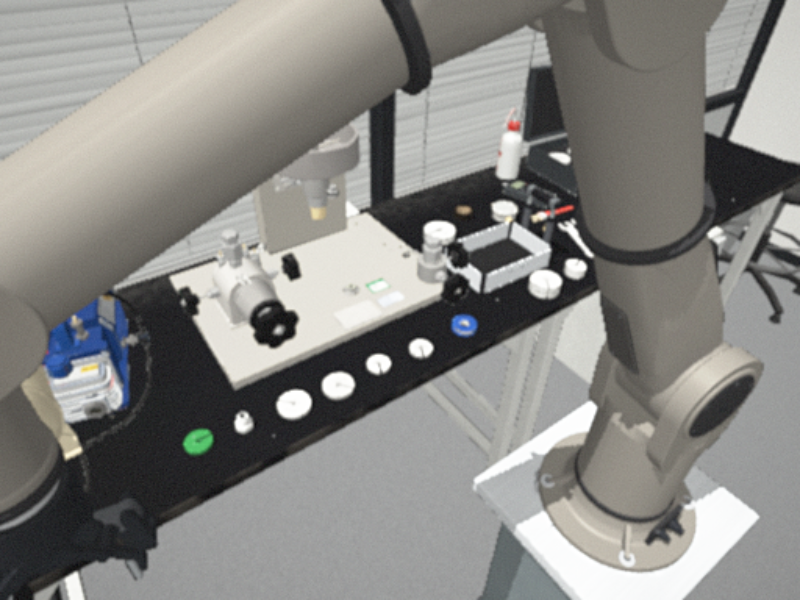

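Top view (800x600 px): the weights are white discs at (280,314), (317,317), (356,317), (394,323), (545,327) and (590,327). Things that could be mistaken for them:
- the green disc at (211,305)
- the adapter at (243,310)
- the blue spool at (443,323)
- the gauges behind, at (518,199) and (607,208)

The tub is at (537,269), with its handle bar at (605,270). Next I measure by masks.

```bash
python3 - <<'E'
from h import *
b=np.load('pics/b.npy');a=np.load('pics/a.npy')
g=cv2.cvtColor(b,cv2.COLOR_RGB2GRAY)
hsv=cv2.cvtColor(b,cv2.COLOR_RGB2HSV)
m=((g>70)).astype(np.uint8)
m[:188]=0;m[218:]=0
cs,_=cv2.findContours(m,cv2.RETR_EXTERNAL,cv2.CHAIN_APPROX_NONE)
for c in sorted(cs,key=lambda c:c[0,0,0]):
    A=cv2.contourArea(c)
    if A<20: continue
    (u,v),rad=cv2.minEnclosingCircle(c)
    M=cv2.moments(c);u2,v2=M['m10']/A,M['m01']/A
    p=ray('top',(u2,v2),0.01); d=2*np.sqrt(A/np.pi)
    print(np.round([u2,v2,A,rad],1),p.round(4),'dia mm ~',round((d+1)/266*1000/1.0,1),cv2.boundingRect(c))
# tub crop
x0,y0=290,110
save('tubtop',cv2.resize(b[y0:y0+110,x0:x0+130],None,fx=6,fy=5.4,interpolation=cv2.INTER_CUBIC))
s=a[100:230,250:410]
E
```

```text
[  22.7  201.8 1082.    42.5] [0.4225 0.9117 0.01  ] dia mm ~ 143.3 (0, 188, 81, 30)
[134.8 194.4 108.5   6.7] [0.4609 0.4951 0.01  ] dia mm ~ 47.9 (129, 189, 13, 13)
[155.  197.7  51.    4.4] [0.4506 0.4191 0.01  ] dia mm ~ 34.1 (151, 194, 9, 9)
[179.1 200.6 215.5   8.8] [0.4421 0.3285 0.01  ] dia mm ~ 66.0 (171, 192, 18, 18)
[202.3 202.9 210.    8.7] [0.4359 0.2415 0.01  ] dia mm ~ 65.2 (194, 195, 18, 17)
[227.3 202.4 128.5   6.9] [0.4399 0.1484 0.01  ] dia mm ~ 51.8 (221, 196, 14, 14)
[252.1 206.2 128.    6.9] [0.4283 0.0555 0.01  ] dia mm ~ 51.8 (246, 200, 14, 14)
[283.2 206.2 145.    7.7] [ 0.4313 -0.0605  0.01  ] dia mm ~ 54.8 (276, 198, 15, 16)
[346.9 190.9 149.   29.5] [ 0.4947 -0.2979  0.01  ] dia mm ~ 55.5 (315, 188, 60, 7)
[347.9 208.8 302.5  10.8] [ 0.4279 -0.302   0.01  ] dia mm ~ 77.5 (337, 200, 22, 18)
[377.2 209.  152.    7.6] [ 0.4299 -0.4109  0.01  ] dia mm ~ 56.1 (370, 202, 16, 15)
[409.1 195.7 229.5  13.8] [ 0.4828 -0.5304  0.01  ] dia mm ~ 68.0 (399, 188, 23, 20)
[438.7 210.9 149.5  24.6] [ 0.4288 -0.64    0.01  ] dia mm ~ 55.6 (420, 208, 50, 8)
[470.1 192.8  36.    5.4] [ 0.4996 -0.759   0.01  ] dia mm ~ 29.2 (467, 188, 6, 11)
[496.  201.8 842.   20.7] [ 0.4683 -0.8548  0.01  ] dia mm ~ 126.9 (478, 188, 34, 30)
```

View pics/tubtop.png

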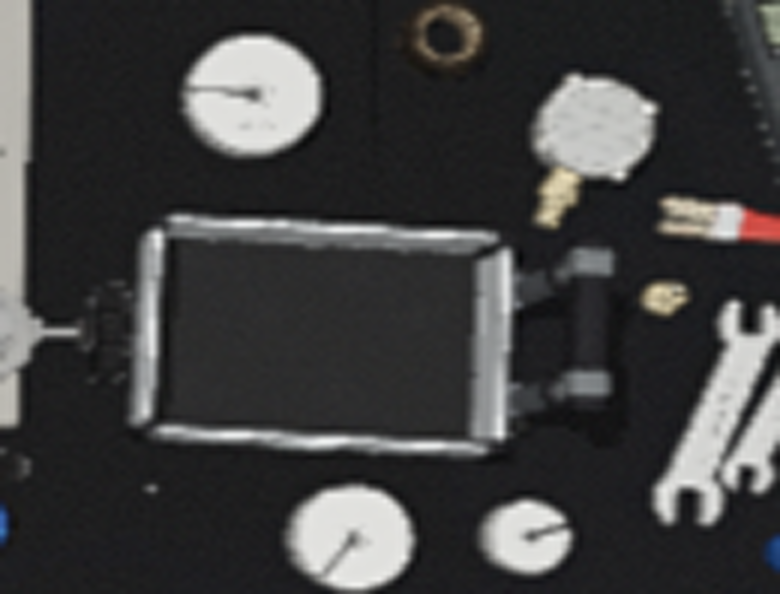

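```bash
python3 - <<'E'
from h import *
b=np.load('pics/b.npy')
print('tips',r.tips_ahead)
g=cv2.GaussianBlur(cv2.cvtColor(b,cv2.COLOR_RGB2GRAY),(3,3),0)
for nm,box,z in (('2x',(168,190,24,24),.01),('2y',(191,191,24,24),.01),('1x',(217,192,20,20),.009),('1y',(243,197,20,20),.009),('S1',(334,197,28,24),.03),('S3',(366,198,24,22),.024)):
    x,y,w,h=box
    c=g[y:y+h,x:x+w]; c4=cv2.resize(c,None,fx=8,fy=8,interpolation=cv2.INTER_CUBIC)
    out=[]
    for t in(110,150):
        cs,_=cv2.findContours((c4>t).astype(np.uint8),0,1);k=max(cs,key=cv2.contourArea)
        k=cv2.convexHull(k);e=cv2.fitEllipse(k)
        f=lambda q:(np.array(q)+.5)/8-.5+[x,y]
        p=ray('top',f(e[0]),z); s=(1.363-z)/362.4/8*1000
        out.append((p[:2].round(4),np.round(np.array(e[1])*s,1)))
    print(nm,out)
q=lambda u,v:((u+.5)/6-.5+290,(v+.5)/5.4-.5+110)
for n,(u,v) in dict(TL=(165,217),TR=(512,241),BR=(505,453),BL=(130,428)).items():
    print(n,ray('top',q(u,v),.05).round(4))
print('floor',[ray('top',q(u,v),.006).round(4)[:2] for u,v in((168,237),(480,250),(470,435),(158,425))])
print('bar',[ray('top',q(u,v),.15).round(4)[:2] for u,v in((590,262),(590,383))])
print('plate front',ray('top',(260,292/1.5625),.062),ray('top',(445/1.5625,303/1.5625),.06))
E
```

```text
tips 0.014
2x [(array([0.4422, 0.3284]), array([62.5, 64.1])), (array([0.4422, 0.3284]), array([59.1, 60.6]))]
2y [(array([0.4361, 0.2411]), array([61.2, 62.9])), (array([0.4362, 0.2411]), array([57.7, 59.1]))]
1x [(array([0.4398, 0.149 ]), array([48. , 49.5])), (array([0.4397, 0.1491]), array([44.7, 45.9]))]
1y [(array([0.4283, 0.0554]), array([48. , 49.9])), (array([0.4284, 0.0554]), array([44.4, 46.3]))]
S1 [(array([ 0.4259, -0.2979]), array([72. , 76.6])), (array([ 0.4259, -0.2982]), array([68.6, 72.2]))]
S3 [(array([ 0.4296, -0.407 ]), array([50.3, 54.4])), (array([ 0.4296, -0.4074]), array([46.6, 49.7]))]
TL [ 0.6399 -0.1781  0.05  ]
TR [ 0.6289 -0.3903  0.05  ]
BR [ 0.4845 -0.3856  0.05  ]
BL [ 0.4955 -0.1585  0.05  ]
floor [array([ 0.6344, -0.1872]), array([ 0.6303, -0.3842]), array([ 0.4999, -0.3777]), array([ 0.5018, -0.1824])]
bar [array([ 0.5979, -0.4021]), array([ 0.5216, -0.4016])]
plate front [0.49675805 0.0279865  0.062     ] [ 0.47379417 -0.06199439  0.06      ]
```

>>> step_arm([
  [0.03,-0.06,0,0,0,-0.035],
  [0.06,-0.12,0,0,0,-0.07],
  [0.09,-0.18,0,0,0,-0.105],
  [0.12,-0.24,0,0,0,-0.14],
  [0.15,-0.3,0,0,0,-0.172],
])

```text
clock: 0.52
tcp_pos: [0.256, 0.4723, 0.2449]
orientation: [-1.214, -2.897, 0.001]
contact_force: [1.3, -0.1, 0.6]
grip_width: 0.0852
gripper_force: 0.0
```

>>> step_arm([
  [0.03,-0.045,0,0,0,0],
  [0.06,-0.09,0,0,0,0],
  [0.09,-0.135,0,0,0,0],
  [0.12,-0.18,0,0,0,0],
  [0.145,-0.228,0,0,0,0],
])

```text
clock: 0.93
tcp_pos: [0.3434, 0.3361, 0.2452]
orientation: [1.207, 2.901, 0.0]
contact_force: [0.2, -0.2, -0.8]
grip_width: 0.0854
gripper_force: 0.0
```

>>> step_arm([
  [0.03,-0.045,0,0,0,0],
  [0.06,-0.09,0,0,0,0],
  [0.09,-0.135,0,0,0,0],
  [0.12,-0.18,0,0,0,0],
  [0.145,-0.228,0,0,0,0],
])

```text
clock: 1.35
tcp_pos: [0.4303, 0.1995, 0.2453]
orientation: [1.206, 2.901, 0.0]
contact_force: [0.5, 1.0, 0.2]
grip_width: 0.0856
gripper_force: 0.0
```

>>> step_arm([
  [0,-0.05,0,0,0,0],
  [0,-0.1,0,0,0,0],
  [0,-0.15,0,0,0,0],
  [0,-0.2,0,0,0,0],
  [0,-0.25,0,0,0,0],
])

```text
clock: 1.77
tcp_pos: [0.429, 0.0493, 0.2452]
orientation: [-1.206, -2.9, -0.0]
contact_force: [0.7, -0.1, -0.1]
grip_width: 0.0854
gripper_force: 0.0
```

>>> step_arm([
  [0,-0.05,0,0,0,0],
  [0,-0.1,0,0,0,0],
  [0,-0.15,0,0,0,0],
  [0,-0.2,0,0,0,0],
  [0,-0.25,0,0,0,0],
])

```text
clock: 2.18
tcp_pos: [0.429, -0.1006, 0.2453]
orientation: [-1.206, -2.901, -0.001]
contact_force: [0.3, 0.0, 0.6]
grip_width: 0.085
gripper_force: 0.0
```

>>> step_arm([
  [0,-0.05,0,0,0,0],
  [0,-0.1,0,0,0,0],
  [0,-0.15,0,0,0,0],
  [0,-0.2,0,0,0,0],
  [0,-0.25,0,0,0,0],
])

```text
clock: 2.6
tcp_pos: [0.4291, -0.2504, 0.2452]
orientation: [-1.206, -2.901, -0.0]
contact_force: [0.5, -0.5, 0.3]
grip_width: 0.0851
gripper_force: 0.0
```

```bash
cat >> h.py <<'E'
from scipy.spatial.transform import Rotation as R
def wcam(o):
    T=np.eye(4);T[:3,:3]=R.from_rotvec(o['orientation']).as_matrix();T[:3,3]=o['tcp_pos']
    return T@np.array(eyes.camera_info('wrist')['tool_from_camera'])
def wray(E,uv,z):
    K=np.array(eyes.camera_info('wrist')['mtx'])
    d=E[:3,:3]@np.linalg.solve(K,[uv[0],uv[1],1.]);p=E[:3,3]
    return p+d*(z-p[2])/d[2]
def wproj(E,p):
    K=np.array(eyes.camera_info('wrist')['mtx']);F=np.linalg.inv(E)
    q=K@(F[:3,:3]@np.array(p)+F[:3,3]);return q[:2]/q[2]
def wshot(n):
    o=r.get_obs();w=eyes.grab_frame('wrist');np.savez(f'pics/{n}.npz',w=w,E=wcam(o));save(n,w);return w,wcam(o)
E
python3 - <<'E'
from h import *
o=r.get_obs();print(o['joints'].round(3),o['tcp_pos'],o['orientation'],o['clock'])
w,E=wshot('w1')
for p in((.426,-.298,.03),(.4296,-.407,.024),(.562,-.279,.006)):print(wproj(E,p))
E
```

```text
[-0.256  0.218  0.77   2.01  -0.182  0.982  1.387] [ 0.42913574 -0.2504426   0.24516909] [-1.20568101e+00 -2.90072212e+00 -4.13515505e-04] 2.6
[219.48530455 192.15724076]
[163.19370505 250.63132021]
[306.18338059 245.72115501]
```

View pics/w1.png

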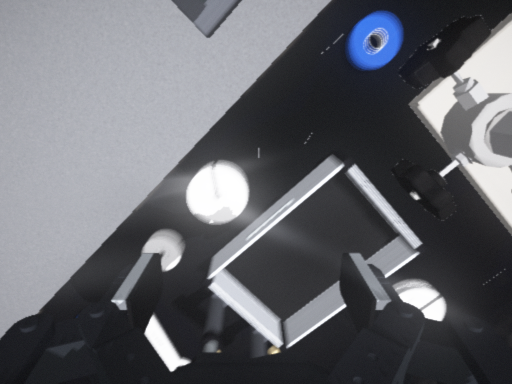

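>>> step_arm([
  [-0.002,-0.04,-0.03,0,0,0],
  [-0.005,-0.079,-0.08,0,0,0],
  [-0.005,-0.079,-0.14,0,0,0],
  [-0.005,-0.079,-0.2,0,0,0],
  [-0.005,-0.079,-0.26,0,0,0],
])

```text
clock: 3.07
tcp_pos: [0.4263, -0.2968, 0.0876]
orientation: [1.208, 2.9, -0.0]
contact_force: [-0.1, 0.8, 0.3]
grip_width: 0.085
gripper_force: 0.0
```

>>> step_arm([
  [0,0,-0.03,0,0,0],
  [0,0,-0.06,0,0,0],
  [0,0,-0.09,0,0,0],
  [0,0,-0.105,0,0,0],
  [0,0,-0.112,0,0,0],
])

```text
clock: 3.48
tcp_pos: [0.4258, -0.296, 0.0208]
orientation: [-1.205, -2.898, -0.0]
contact_force: [-0.4, 0.4, -0.2]
grip_width: 0.0853
gripper_force: 0.0
```

```bash
python3 - <<'E'
from h import *
d=np.load('pics/w1.npz');E=d['E']
for n,uv,z in(('FR',(210,277),.05),('BR',(283,346),.05),('FL',(342,156),.05),('BL',(421,246),.05),('fFR',(217,272),.006),('fFL',(345,168),.006),('fBL',(400,232),.006),('fBR',(284,322),.006),('sw1',(217,192),.03),('sw3',(164,248),.024)):
    print(n,wray(E,uv,z).round(4))
w,E=wshot('w2')
E
```

```text
FR [ 0.4884 -0.3788  0.05  ]
BR [ 0.6273 -0.3886  0.05  ]
FL [ 0.4873 -0.1711  0.05  ]
BL [ 0.6345 -0.1745  0.05  ]
fFR [ 0.5056 -0.3915  0.006 ]
fFL [ 0.5169 -0.1751  0.006 ]
fBL [ 0.6338 -0.1794  0.006 ]
fBR [ 0.6311 -0.3842  0.006 ]
sw1 [ 0.4238 -0.2999  0.03  ]
sw3 [ 0.4279 -0.4034  0.024 ]
```

View pics/w2.png

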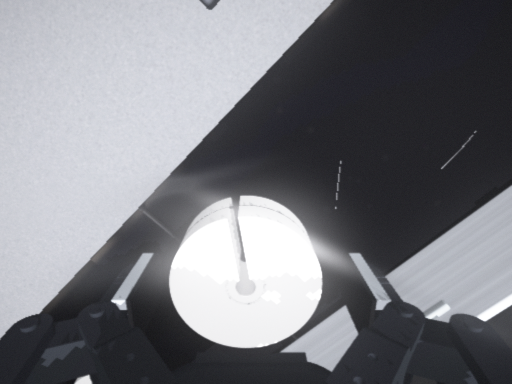

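>>> step_arm([
  [0,0,-0.004,0,0,0],
  [0,0,-0.006,0,0,0],
  [0,0,-0.006,0,0,0],
])

```text
clock: 3.78
tcp_pos: [0.4271, -0.2968, 0.0191]
orientation: [1.206, 2.9, -0.0]
contact_force: [-0.8, 0.1, 0.2]
grip_width: 0.0855
gripper_force: 0.0
```

>>> step_arm([
  [0,0,0,0,0,0],
  [0,0,0,0,0,0],
  [0,0,0,0,0,0],
  [0,0,0,0,0,0],
  [0,0,0,0,0,0],
], jaw=1, squeeze=60)

```text
clock: 4.2
tcp_pos: [0.4262, -0.2979, 0.0198]
orientation: [1.207, 2.899, -0.001]
contact_force: [-2.9, 0.0, 11.5]
grip_width: 0.0672
gripper_force: 64.5
```

>>> step_arm([
  [0,0,0,0,0,0],
  [0,0,0.02,0,0,0],
  [0,0,0.05,0,0,0],
  [0,0,0.1,0,0,0],
  [0,0,0.15,0,0,0],
])

```text
clock: 4.62
tcp_pos: [0.425, -0.2953, 0.1088]
orientation: [-1.205, -2.897, -0.001]
contact_force: [1.7, 0.1, -8.1]
grip_width: 0.0671
gripper_force: 73.0
```

>>> step_arm([
  [0.05,0.018,0,0,0,0],
  [0.1,0.036,0,0,0,0],
  [0.15,0.054,0,0,0,0],
  [0.2,0.072,0,0,0,0],
  [0.226,0.079,0,0,0,0],
])

```text
clock: 5.03
tcp_pos: [0.566, -0.2448, 0.1083]
orientation: [1.199, 2.904, 0.004]
contact_force: [0.4, 1.2, -8.7]
grip_width: 0.0667
gripper_force: 73.3
```

>>> step_arm([
  [0,0,-0.03,0,0,0],
  [0,0,-0.07,0,0,0],
  [0,0,-0.11,0,0,0],
  [0,0,-0.125,0,0,0],
  [0,0,-0.134,0,0,0],
])

```text
clock: 5.45
tcp_pos: [0.5604, -0.2479, 0.0263]
orientation: [-1.204, -2.897, -0.0]
contact_force: [-0.2, 0.7, -7.8]
grip_width: 0.0669
gripper_force: 73.0
```

```bash
python3 - <<'E'
from h import *
o=r.get_obs();print(o['joints'].round(3),o['tcp_pos'],o['contact_force'])
w,E=wshot('w3')
E
```

```text
[-0.072  0.726  0.537  1.877 -0.558  0.698  1.578] [ 0.56037412 -0.24787148  0.02628194] [-0.22762168  0.70700824 -7.84731608]
```

View pics/w3.png

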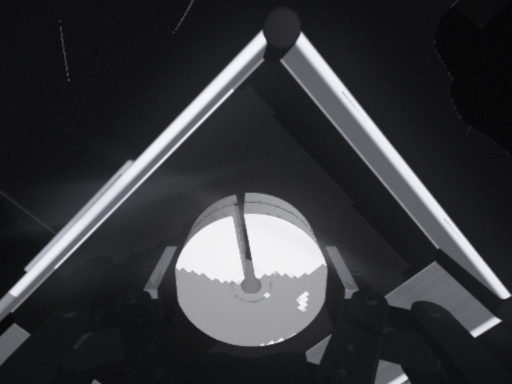

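>>> step_arm([
  [0,0,-0.002,0,0,0],
  [0,0,-0.003,0,0,0],
  [0,0,-0.003,0,0,0],
])

```text
clock: 5.75
tcp_pos: [0.5629, -0.2496, 0.0275]
orientation: [1.206, 2.899, 0.0]
contact_force: [-0.1, -0.5, -8.2]
grip_width: 0.0666
gripper_force: 73.6
```

>>> step_arm([
  [0,0,-0.002,0,0,0],
  [0,0,-0.003,0,0,0],
  [0,0,-0.003,0,0,0],
])

```text
clock: 6.0
tcp_pos: [0.563, -0.2496, 0.0261]
orientation: [1.206, 2.899, 0.001]
contact_force: [-1.2, 2.4, 5.1]
grip_width: 0.0666
gripper_force: 74.9
```

>>> step_arm([
  [0,0,0,0,0,0],
  [0,0,0,0,0,0],
  [0,0,0,0,0,0],
  [0,0,0.02,0,0,0],
  [0,0,0.08,0,0,0],
], jaw=0)

```text
clock: 6.42
tcp_pos: [0.5595, -0.2477, 0.0696]
orientation: [-1.203, -2.894, 0.001]
contact_force: [-0.1, 0.6, 0.7]
grip_width: 0.0855
gripper_force: 0.0
```

>>> step_arm([
  [0,0,0.06,0,0,0],
  [-0.05,0,0.1,0,0,0],
  [-0.1,0,0.1,0,0,0],
  [-0.16,0,0.1,0,0,0],
  [-0.222,0,0.1,0,0,0],
])

```text
clock: 6.83
tcp_pos: [0.4285, -0.2495, 0.1338]
orientation: [1.204, 2.899, 0.001]
contact_force: [0.0, 0.1, 0.1]
grip_width: 0.0855
gripper_force: 0.0
```

>>> step_arm([
  [0,-0.06,0,0,0,0],
  [0,-0.12,0,0,0,0],
  [0,-0.18,0,0,0,0],
  [0,-0.22,0,0,0,0],
  [0,-0.22,0,0,0,0],
])

```text
clock: 7.25
tcp_pos: [0.4278, -0.3876, 0.1345]
orientation: [1.214, 2.893, -0.007]
contact_force: [-0.7, -0.9, 0.9]
grip_width: 0.0853
gripper_force: 0.0
```

```bash
cat >> h.py <<'E'
def white(w,E,z,guess,rad=.06,t=150):
    "centre of bright disc nearest guess in a wrist picture, on plane z; contour points cast onto the plane"
    g=cv2.GaussianBlur(cv2.cvtColor(w,cv2.COLOR_RGB2GRAY),(3,3),0)
    m=(g>t).astype(np.uint8);cs,_=cv2.findContours(m,0,1);best=None
    for c in cs:
        if cv2.contourArea(c)<150: continue
        P=np.array([wray(E,p[0],z)[:2] for p in cv2.convexHull(c)])
        (x,y),rr=cv2.minEnclosingCircle((P*1000).astype(np.float32))
        d=np.hypot(x/1000-guess[0],y/1000-guess[1])
        if best is None or d<best[0]: best=(d,round(x/1000,4),round(y/1000,4),round(2*rr,1))
    return best
E
python3 - <<'E'
from h import *
o=r.get_obs();print(o['tcp_pos'])
w,E=wshot('w4')
print(white(w,E,.024,(.4285,-.4055)),wproj(E,(.4285,-.4055,.024)))
E
```

```text
[ 0.42779388 -0.3876273   0.13445357]
(np.float64(0.0011879282872314736), 0.4296, -0.4051, 52.7) [235.77265203 209.81151989]
```

View pics/w4.png

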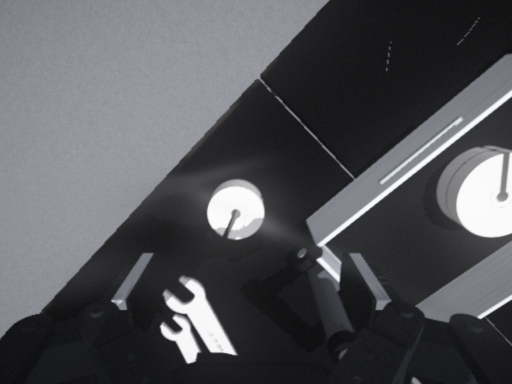

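>>> step_arm([
  [0,-0.04,0,0,0,0],
  [0,-0.04,-0.04,0,0,0],
  [0,-0.04,-0.1,0,0,0],
  [0,-0.04,-0.15,0,0,0],
  [0,-0.04,-0.183,0,0,0],
], jaw=0.2)

```text
clock: 7.72
tcp_pos: [0.4287, -0.4027, 0.0206]
orientation: [-1.203, -2.899, -0.003]
contact_force: [0.0, -0.1, 0.3]
grip_width: 0.0686
gripper_force: 0.0
```

>>> step_arm([
  [0,0,0,0,0,0],
  [0,0,0,0,0,0],
])

```text
clock: 7.88
tcp_pos: [0.4288, -0.404, 0.0226]
orientation: [-1.204, -2.9, -0.001]
contact_force: [0.1, 0.3, 0.8]
grip_width: 0.0681
gripper_force: 0.0
```

>>> step_arm([
  [0,0,0,0,0,0],
  [0,0,0,0,0,0],
  [0,0,0,0,0,0],
  [0,0,0,0,0,0],
  [0,0,0,0,0,0],
], jaw=1, squeeze=40)

```text
clock: 8.3
tcp_pos: [0.4298, -0.4063, 0.0251]
orientation: [1.205, 2.898, -0.001]
contact_force: [-1.6, 0.8, 6.4]
grip_width: 0.0452
gripper_force: 40.1
```

>>> step_arm([
  [0,0,0.03,0,0,0],
  [0,0.02,0.08,0,0,0],
  [0,0.06,0.13,0,0,0],
  [0,0.11,0.15,0,0,0],
  [0,0.144,0.15,0,0,0],
])

```text
clock: 8.72
tcp_pos: [0.4306, -0.3179, 0.1164]
orientation: [1.204, 2.896, 0.002]
contact_force: [0.7, 0.4, -3.4]
grip_width: 0.0451
gripper_force: 42.6
```

>>> step_arm([
  [0.05,0,0,0,0,0],
  [0.1,0,0,0,0,0],
  [0.15,0,0,0,0,0],
  [0.2,0,0,0,0,0],
  [0.215,0,0,0,0,0],
])

```text
clock: 9.13
tcp_pos: [0.5638, -0.3169, 0.1141]
orientation: [1.197, 2.899, 0.002]
contact_force: [0.8, 0.3, -2.6]
grip_width: 0.0455
gripper_force: 42.4
```

>>> step_arm([
  [0,0,-0.04,0,0,0],
  [0,0,-0.09,0,0,0],
  [0,0,-0.12,0,0,0],
  [0,0,-0.13,0,0,0],
  [0,0,-0.134,0,0,0],
])

```text
clock: 9.55
tcp_pos: [0.5573, -0.3183, 0.0319]
orientation: [-1.206, -2.899, -0.0]
contact_force: [-0.1, 0.2, -3.5]
grip_width: 0.0449
gripper_force: 42.4
```

>>> step_arm([
  [0,0,-0.003,0,0,0],
  [0,0,-0.004,0,0,0],
  [0,0,-0.004,0,0,0],
])

```text
clock: 9.8
tcp_pos: [0.5587, -0.3193, 0.0313]
orientation: [1.206, 2.899, -0.0]
contact_force: [-0.7, 0.1, -2.8]
grip_width: 0.0453
gripper_force: 42.4
```

>>> step_arm([
  [0,0,-0.002,0,0,0],
  [0,0,-0.003,0,0,0],
  [0,0,-0.003,0,0,0],
])

```text
clock: 10.05
tcp_pos: [0.5588, -0.3194, 0.0311]
orientation: [1.206, 2.899, 0.002]
contact_force: [-4.0, 4.0, 13.8]
grip_width: 0.0452
gripper_force: 44.1
```

>>> step_arm([
  [0,0,-0.001,0,0,0],
  [0,0,-0.002,0,0,0],
  [0,0,-0.002,0,0,0],
])

```text
clock: 10.3
tcp_pos: [0.5588, -0.3194, 0.031]
orientation: [1.206, 2.898, 0.003]
contact_force: [-6.9, 6.6, 24.3]
grip_width: 0.0451
gripper_force: 44.9
```

>>> step_arm([
  [0,0,0.003,0,0,0],
  [0,0,0.003,0,0,0],
  [0,0,0.003,0,0,0],
  [0,0,0.03,0,0,0],
  [0,0,0.09,0,0,0],
], jaw=0.2)

```text
clock: 10.72
tcp_pos: [0.5556, -0.3171, 0.0775]
orientation: [-1.203, -2.894, -0.0]
contact_force: [0.0, 0.1, 0.1]
grip_width: 0.0681
gripper_force: 0.0
```

>>> step_arm([
  [0,0,0.06,0,0,0],
  [-0.04,0.02,0.1,0,0,0],
  [-0.09,0.04,0.12,0,0,0],
  [-0.14,0.06,0.13,0,0,0],
  [-0.197,0.08,0.13,0,0,0],
])

```text
clock: 11.13
tcp_pos: [0.4402, -0.271, 0.1604]
orientation: [1.204, 2.898, 0.0]
contact_force: [0.3, -0.8, 0.1]
grip_width: 0.0683
gripper_force: 0.0
```

>>> step_arm([
  [0,0.06,0,0,0,0],
  [0,0.12,0,0,0,0],
  [0,0.18,0,0,0,0],
  [0,0.24,0,0,0,0],
  [0,0.3,0,0,0,0],
])

```text
clock: 11.55
tcp_pos: [0.4396, -0.0894, 0.1592]
orientation: [1.207, 2.9, 0.001]
contact_force: [0.7, 0.0, -0.0]
grip_width: 0.0681
gripper_force: 0.0
```

>>> step_arm([
  [0,0.06,0,0,0,0],
  [0,0.12,0,0,0,0],
  [0,0.18,0,0,0,0],
  [0,0.24,0,0,0,0],
  [0,0.3,0,0,0,0],
])

```text
clock: 11.97
tcp_pos: [0.4397, 0.091, 0.1592]
orientation: [1.206, 2.9, 0.001]
contact_force: [1.1, 0.4, 0.6]
grip_width: 0.0684
gripper_force: 0.0
```

>>> step_arm([
  [0,0.06,0,0,0,0],
  [0,0.12,0,0,0,0],
  [0,0.18,0,0,0,0],
  [0,0.18,0,0,0,0],
  [0,0.18,0,0,0,0],
])

```text
clock: 12.38
tcp_pos: [0.4398, 0.1995, 0.1589]
orientation: [1.199, 2.903, 0.001]
contact_force: [1.3, -0.7, -0.0]
grip_width: 0.0684
gripper_force: 0.0
```

```bash
python3 - <<'E'
from h import *
o=r.get_obs();print(o['tcp_pos'],o['joints'].round(2),o['contact_force'])
w,E=wshot('w5')
for g in((.4361,.2411),(.4422,.3284),(.4398,.149)):
  print(white(w,E,.01,g),wproj(E,g+(.01,)))
b=eyes.grab_frame('top');save('t5',cv2.resize(b[110:220,290:420],None,fx=6,fy=5.4,interpolation=cv2.INTER_CUBIC))
E
```

```text
[0.43979042 0.1994741  0.15892031] [-1.11  0.32  0.67  2.12 -0.29  0.78  0.53] [ 1.25783447 -0.7452453  -0.03124689]
(np.float64(0.00011678672259202013), 0.4362, 0.241, 59.0) [279.81419174 147.84559262]
(np.float64(0.0004215324443826684), 0.4422, 0.328, 60.3) [360.46673261  80.02986894]
(np.float64(0.0012745246999992018), 0.4392, 0.1501, 45.8) [213.03851753 217.40730909]
```

View pics/w5.png

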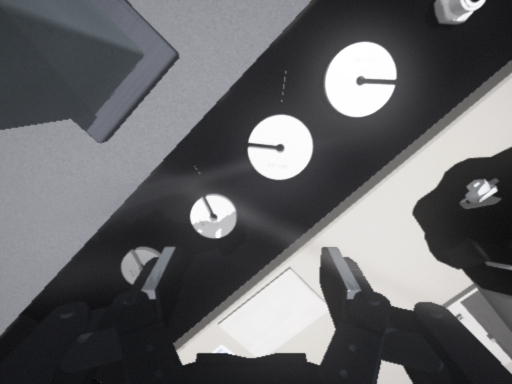

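View pics/t5.png

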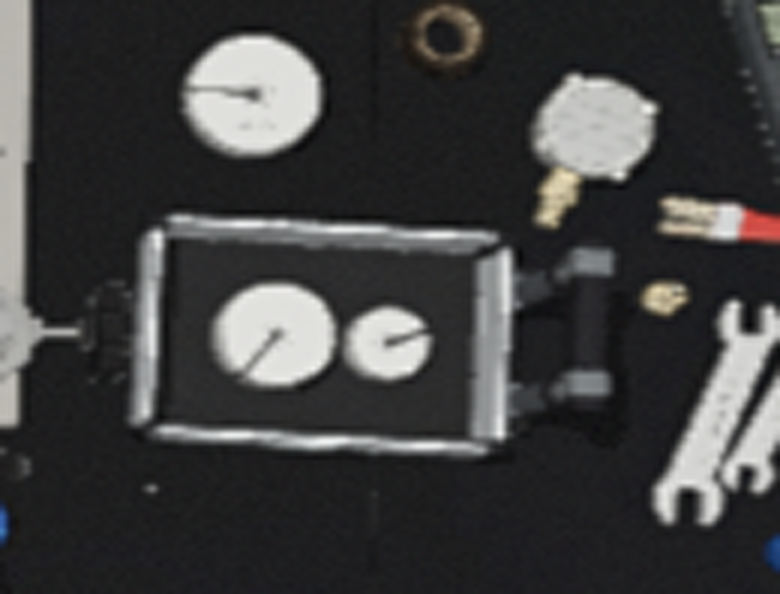

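>>> step_arm([
  [-0.007,0.05,-0.02,0,0,0],
  [-0.007,0.073,-0.06,0,0,0],
  [-0.007,0.073,-0.12,0,0,0],
  [-0.007,0.073,-0.18,0,0,0],
  [-0.007,0.073,-0.224,0,0,0],
], jaw=0.12)

```text
clock: 12.9
tcp_pos: [0.4351, 0.2392, 0.0225]
orientation: [-1.209, -2.899, 0.003]
contact_force: [-0.5, 0.5, -0.1]
grip_width: 0.0752
gripper_force: 0.0
```

>>> step_arm([
  [0,0,0,0,0,0],
  [0,0,0,0,0,0],
])

```text
clock: 13.07
tcp_pos: [0.4354, 0.2388, 0.0242]
orientation: [-1.21, -2.898, 0.004]
contact_force: [0.3, -0.7, 0.2]
grip_width: 0.0751
gripper_force: 0.0
```

>>> step_arm([
  [0,0,0,0,0,0],
  [0,0,0,0,0,0],
  [0,0,0,0,0,0],
  [0,0,0,0,0,0],
  [0,0,0,0,0,0],
], jaw=1, squeeze=30)

```text
clock: 13.48
tcp_pos: [0.436, 0.2415, 0.0254]
orientation: [1.206, 2.9, 0.003]
contact_force: [-0.4, 0.5, 0.5]
grip_width: 0.0147
gripper_force: 0.0
```

>>> step_arm([
  [0,0,0.01,0,0,0],
  [0,0,0.03,0,0,0],
  [0,0,0.08,0,0,0],
  [0,0,0.14,0,0,0],
  [0,0,0.2,0,0,0],
])

```text
clock: 13.9
tcp_pos: [0.4351, 0.2403, 0.1463]
orientation: [-1.207, -2.9, 0.002]
contact_force: [0.3, 1.3, 0.7]
grip_width: 0.0001
gripper_force: 0.0
```

```bash
python3 - <<'E'
from h import *
o=r.get_obs();print(o['tcp_pos'],o['joints'].round(2),o['contact_force'])
w,E=wshot('w6')
E
```

```text
[0.43511529 0.24025914 0.14631037] [-1.17  0.37  0.66  2.1  -0.33  0.77  0.48] [0.34198296 1.25961031 0.71555937]
```

View pics/w6.png

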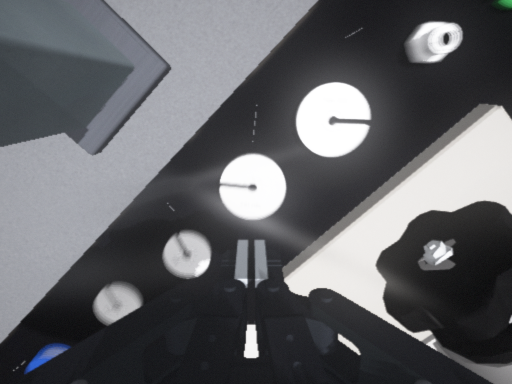

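Wrist view: the jaws closed over the disc at (252,187) and the disc stayed put. So the tips stand 14 mm ahead only when shut, and I must go about 14 mm lower.

```bash
python3 - <<'E'
from h import *
d=np.load('pics/w6.npz')
for g in((.4361,.2411),(.4422,.3284),(.4398,.149)): print(white(d['w'],d['E'],.01,g))
E
```

```text
(np.float64(0.0020218624546320067), 0.438, 0.2405, 62.8)
(np.float64(0.001772364130345225), 0.4437, 0.3293, 62.7)
(np.float64(0.0018990814015150724), 0.4417, 0.1488, 47.5)
```

>>> step_arm([
  [0,0,0,0,0,0],
  [0,0,0,0,0,0],
  [0,0,0,0,0,0],
  [0,0,0,0,0,0],
  [0,0,-0.03,0,0,0],
], jaw=0.12)

```text
clock: 14.37
tcp_pos: [0.4367, 0.2415, 0.1276]
orientation: [1.206, 2.899, 0.004]
contact_force: [0.0, 0.0, 0.2]
grip_width: 0.0606
gripper_force: 0.0
```

>>> step_arm([
  [0,0,-0.06,0,0,0],
  [0,0,-0.12,0,0,0],
  [0,0,-0.16,0,0,0],
  [0,0,-0.18,0,0,0],
  [0,0,-0.193,0,0,0],
])

```text
clock: 14.78
tcp_pos: [0.4344, 0.2398, 0.0086]
orientation: [-1.206, -2.899, 0.006]
contact_force: [0.4, 1.1, 0.5]
grip_width: 0.0753
gripper_force: 0.0
```

>>> step_arm([
  [0,0,0,0,0,0],
  [0,0,0,0,0,0],
  [0,0,0,0,0,0],
  [0,0,0,0,0,0],
  [0,0,0,0,0,0],
], jaw=1, squeeze=30)

```text
clock: 15.2
tcp_pos: [0.436, 0.2415, 0.0116]
orientation: [1.206, 2.9, 0.003]
contact_force: [-0.5, 1.0, -1.8]
grip_width: 0.0567
gripper_force: 32.2
```

>>> step_arm([
  [0,0,0.01,0,0,0],
  [0,0,0.04,0,0,0],
  [0,0,0.1,0,0,0],
  [0,-0.03,0.15,0,0,0],
  [0,-0.077,0.2,0,0,0],
])

```text
clock: 15.62
tcp_pos: [0.4357, 0.197, 0.1326]
orientation: [1.199, 2.903, 0.002]
contact_force: [1.1, -0.2, -1.2]
grip_width: 0.0565
gripper_force: 33.2
```

>>> step_arm([
  [0,-0.05,0,0,0,0],
  [0,-0.1,0,0,0,0],
  [0,-0.15,0,0,0,0],
  [0,-0.2,0,0,0,0],
  [0,-0.25,0,0,0,0],
])

```text
clock: 16.03
tcp_pos: [0.4352, 0.0436, 0.1314]
orientation: [1.206, 2.901, 0.002]
contact_force: [0.9, 0.5, -1.5]
grip_width: 0.0567
gripper_force: 33.3
```

>>> step_arm([
  [0,-0.05,0,0,0,0],
  [0,-0.1,0,0,0,0],
  [0,-0.15,0,0,0,0],
  [0,-0.2,0,0,0,0],
  [0,-0.25,0,0,0,0],
])

```text
clock: 16.45
tcp_pos: [0.4352, -0.1065, 0.1313]
orientation: [1.206, 2.9, 0.002]
contact_force: [0.3, 0.1, -2.1]
grip_width: 0.0565
gripper_force: 33.3
```

>>> step_arm([
  [0,-0.05,0,0,0,0],
  [0,-0.1,0,0,0,0],
  [0,-0.15,0,0,0,0],
  [0,-0.2,0,0,0,0],
  [0,-0.24,0,0,0,0],
])

```text
clock: 16.87
tcp_pos: [0.4351, -0.2516, 0.1315]
orientation: [1.208, 2.899, -0.0]
contact_force: [0.1, -0.2, -1.8]
grip_width: 0.0565
gripper_force: 33.2
```

>>> step_arm([
  [0.05,0,0,0,0,0],
  [0.1,0,0,0,0,0],
  [0.15,0,0,0,0,0],
  [0.2,0,0,0,0,0],
  [0.211,0,0,0,0,0],
])

```text
clock: 17.28
tcp_pos: [0.5675, -0.2478, 0.1315]
orientation: [1.199, 2.9, 0.001]
contact_force: [-0.1, 0.1, -1.8]
grip_width: 0.0564
gripper_force: 33.1
```

>>> step_arm([
  [0,0,-0.04,0,0,0],
  [0,0,-0.08,0,0,0],
  [0,0,-0.11,0,0,0],
  [0,0,-0.13,0,0,0],
  [0,0,-0.133,0,0,0],
])

```text
clock: 17.7
tcp_pos: [0.5606, -0.2484, 0.0492]
orientation: [-1.205, -2.897, 0.0]
contact_force: [-0.5, 0.7, -1.4]
grip_width: 0.0563
gripper_force: 33.2
```

>>> step_arm([
  [0,0,-0.003,0,0,0],
  [0,0,-0.005,0,0,0],
  [0,0,-0.005,0,0,0],
])

```text
clock: 17.95
tcp_pos: [0.5628, -0.2496, 0.049]
orientation: [1.206, 2.899, 0.0]
contact_force: [0.1, 0.3, -2.5]
grip_width: 0.0565
gripper_force: 33.2
```

>>> step_arm([
  [0,0,-0.002,0,0,0],
  [0,0,-0.003,0,0,0],
  [0,0,-0.003,0,0,0],
])

```text
clock: 18.2
tcp_pos: [0.5627, -0.2494, 0.0471]
orientation: [1.206, 2.9, 0.001]
contact_force: [-0.5, 0.6, 4.2]
grip_width: 0.0566
gripper_force: 33.6
```

>>> step_arm([
  [0,0,-0.001,0,0,0],
  [0,0,-0.002,0,0,0],
  [0,0,-0.002,0,0,0],
])

```text
clock: 18.45
tcp_pos: [0.5627, -0.2495, 0.0469]
orientation: [1.206, 2.9, 0.002]
contact_force: [-5.6, 3.2, 15.6]
grip_width: 0.0563
gripper_force: 34.7
```

>>> step_arm([
  [0,0,0.002,0,0,0],
  [0,0,0.002,0,0,0],
  [0,0,0.002,0,0,0],
  [0,0,0.03,0,0,0],
  [0,0,0.08,0,0,0],
], jaw=0.12)

```text
clock: 18.87
tcp_pos: [0.56, -0.248, 0.0903]
orientation: [-1.203, -2.895, 0.001]
contact_force: [-0.2, 0.6, 0.4]
grip_width: 0.0753
gripper_force: 0.0
```

>>> step_arm([
  [0,0,0.06,0,0,0],
  [-0.05,0,0.06,0,0,0],
  [-0.1,0,0.06,0,0,0],
  [-0.15,0,0.06,0,0,0],
  [-0.201,0,0.06,0,0,0],
])

```text
clock: 19.28
tcp_pos: [0.4404, -0.2491, 0.1289]
orientation: [1.206, 2.901, -0.0]
contact_force: [-0.4, -0.7, 0.1]
grip_width: 0.0754
gripper_force: 0.0
```

>>> step_arm([
  [0,0.063,0,0,0,0],
  [0,0.126,0,0,0,0],
  [0,0.189,0,0,0,0],
  [0,0.252,0,0,0,0],
  [0,0.315,0,0,0,0],
])

```text
clock: 19.7
tcp_pos: [0.4412, -0.0587, 0.1289]
orientation: [1.207, 2.9, 0.0]
contact_force: [0.7, 0.5, 0.4]
grip_width: 0.0749
gripper_force: 0.0
```

>>> step_arm([
  [0,0.063,0,0,0,0],
  [0,0.126,0,0,0,0],
  [0,0.189,0,0,0,0],
  [0,0.252,0,0,0,0],
  [0,0.315,0,0,0,0],
])

```text
clock: 20.12
tcp_pos: [0.4412, 0.1307, 0.129]
orientation: [1.206, 2.901, 0.001]
contact_force: [0.2, -0.1, -0.6]
grip_width: 0.0749
gripper_force: 0.0
```

>>> step_arm([
  [0,0.063,0,0,0,0],
  [0,0.126,0,0,0,0],
  [0,0.189,0,0,0,0],
  [0,0.252,0,0,0,0],
  [0,0.252,0,0,0,0],
])

```text
clock: 20.53
tcp_pos: [0.4408, 0.2891, 0.1287]
orientation: [-1.191, -2.907, -0.006]
contact_force: [-0.6, 0.7, 1.2]
grip_width: 0.0748
gripper_force: 0.0
```

```bash
python3 - <<'E'
from h import *
o=r.get_obs();print(o['tcp_pos'],o['joints'].round(2),o['contact_force'])
w,E=wshot('w7')
print(white(w,E,.01,(.4422,.3284)))
b=eyes.grab_frame('top');save('t7',cv2.resize(b[110:220,290:420],None,fx=6,fy=5.4,interpolation=cv2.INTER_CUBIC))
E
```

```text
[0.44075104 0.28910582 0.12873311] [-1.21  0.45  0.65  2.05 -0.39  0.76  0.48] [-0.62242181  0.68514603  1.15533105]
(np.float64(0.000598557158632298), 0.4421, 0.3278, 61.0)
```

View pics/t7.png

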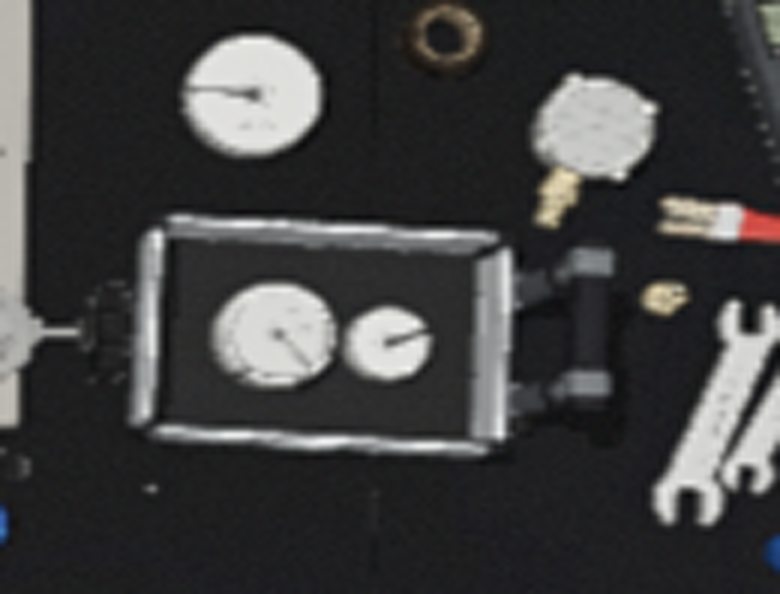

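>>> step_arm([
  [0,0.04,0,0,0,0],
  [0,0.08,0,0,0,0],
  [0,0.08,-0.05,0,0,0],
  [0,0.08,-0.11,0,0,0],
  [0,0.08,-0.16,0,0,0],
])

```text
clock: 21.05
tcp_pos: [0.4418, 0.3267, 0.0317]
orientation: [1.208, 2.9, -0.0]
contact_force: [-0.2, 0.3, -0.4]
grip_width: 0.075
gripper_force: 0.0
```

>>> step_arm([
  [0,0,-0.02,0,0,0],
  [0,0,-0.033,0,0,0],
  [0,0,-0.037,0,0,0],
  [0,0,-0.037,0,0,0],
])

```text
clock: 21.38
tcp_pos: [0.4418, 0.3273, 0.0112]
orientation: [-1.208, -2.9, 0.0]
contact_force: [-2.0, -0.2, -1.0]
grip_width: 0.0749
gripper_force: 0.0
```

>>> step_arm([
  [0,0,0,0,0,0],
  [0,0,0,0,0,0],
  [0,0,0,0,0,0],
  [0,0,0,0,0,0],
  [0,0,0,0,0,0],
], jaw=1, squeeze=30)

```text
clock: 21.8
tcp_pos: [0.4426, 0.3284, 0.0125]
orientation: [1.206, 2.9, 0.004]
contact_force: [-1.9, -1.0, 6.8]
grip_width: 0.0573
gripper_force: 31.1
```

>>> step_arm([
  [0,0,0.01,0,0,0],
  [0,0,0.04,0,0,0],
  [0,0,0.1,0,0,0],
  [0,-0.04,0.15,0,0,0],
  [0,-0.09,0.2,0,0,0],
])

```text
clock: 22.22
tcp_pos: [0.4418, 0.2766, 0.1323]
orientation: [1.199, 2.903, 0.004]
contact_force: [0.2, 0.1, -0.6]
grip_width: 0.057
gripper_force: 33.2
```

>>> step_arm([
  [0,-0.058,0,0,0,0],
  [0,-0.116,0,0,0,0],
  [0,-0.174,0,0,0,0],
  [0,-0.232,0,0,0,0],
  [0,-0.29,0,0,0,0],
])

```text
clock: 22.63
tcp_pos: [0.4415, 0.0992, 0.1311]
orientation: [1.206, 2.9, 0.003]
contact_force: [1.0, 0.5, -2.2]
grip_width: 0.0569
gripper_force: 33.2
```

>>> step_arm([
  [0,-0.058,0,0,0,0],
  [0,-0.116,0,0,0,0],
  [0,-0.174,0,0,0,0],
  [0,-0.232,0,0,0,0],
  [0,-0.29,0,0,0,0],
])

```text
clock: 23.05
tcp_pos: [0.4417, -0.0748, 0.1311]
orientation: [1.205, 2.9, 0.003]
contact_force: [1.8, 2.4, 1.2]
grip_width: 0.0574
gripper_force: 33.4
```

>>> step_arm([
  [0,-0.06,0,0,0,0],
  [0,-0.12,0,0,0,0],
  [0,-0.18,0,0,0,0],
  [0,-0.24,0,0,0,0],
  [0,-0.292,0,0,0,0],
])

```text
clock: 23.47
tcp_pos: [0.4414, -0.2513, 0.1312]
orientation: [1.207, 2.898, 0.0]
contact_force: [0.1, -1.0, -1.4]
grip_width: 0.0574
gripper_force: 33.2
```

>>> step_arm([
  [0.05,0,0,0,0,0],
  [0.1,0,0,0,0,0],
  [0.15,0,0,0,0,0],
  [0.19,0,0,0,0,0],
  [0.201,0,0,0,0,0],
])

```text
clock: 23.88
tcp_pos: [0.5668, -0.2476, 0.1311]
orientation: [1.2, 2.899, 0.001]
contact_force: [1.3, -0.1, -2.6]
grip_width: 0.0573
gripper_force: 33.2
```

>>> step_arm([
  [0,0,-0.04,0,0,0],
  [0,0,-0.08,0,0,0],
  [0,0,-0.11,0,0,0],
  [0,0,-0.119,0,0,0],
  [0,0,-0.119,0,0,0],
])

```text
clock: 24.3
tcp_pos: [0.5611, -0.2485, 0.059]
orientation: [-1.206, -2.899, -0.001]
contact_force: [-0.4, -0.1, -2.1]
grip_width: 0.0569
gripper_force: 33.2
```

>>> step_arm([
  [0,0,-0.002,0,0,0],
  [0,0,-0.003,0,0,0],
  [0,0,-0.003,0,0,0],
])

```text
clock: 24.55
tcp_pos: [0.5624, -0.249, 0.0581]
orientation: [1.206, 2.9, 0.0]
contact_force: [-2.7, -0.6, 4.1]
grip_width: 0.0572
gripper_force: 33.6
```

>>> step_arm([
  [0,0,-0.001,0,0,0],
  [0,0,-0.001,0,0,0],
  [0,0,-0.001,0,0,0],
  [0,0,0.03,0,0,0],
  [0,0,0.07,0,0,0],
], jaw=0.12)

```text
clock: 24.97
tcp_pos: [0.5609, -0.2479, 0.0977]
orientation: [-1.204, -2.897, 0.001]
contact_force: [0.5, -1.1, -0.6]
grip_width: 0.0749
gripper_force: 0.0
```

>>> step_arm([
  [0,0,0.05,0,0,0],
  [-0.05,0,0.052,0,0,0],
  [-0.1,0,0.052,0,0,0],
  [-0.15,0,0.052,0,0,0],
  [-0.205,0,0.052,0,0,0],
])

```text
clock: 25.38
tcp_pos: [0.4385, -0.2486, 0.1304]
orientation: [1.205, 2.9, -0.0]
contact_force: [-0.2, 0.5, 0.6]
grip_width: 0.075
gripper_force: 0.0
```

>>> step_arm([
  [0,0.06,0,0,0,0],
  [0,0.12,0,0,0,0],
  [0,0.18,0,0,0,0],
  [0,0.24,0,0,0,0],
  [0,0.3,0,0,0,0],
], jaw=0.2)

```text
clock: 25.8
tcp_pos: [0.439, -0.0672, 0.1304]
orientation: [1.207, 2.9, 0.001]
contact_force: [1.5, -1.0, -0.9]
grip_width: 0.0685
gripper_force: 0.0
```

>>> step_arm([
  [0,0.06,0,0,0,0],
  [0,0.12,0,0,0,0],
  [0,0.18,0,0,0,0],
  [0,0.24,0,0,0,0],
  [0,0.29,0,0,0,0],
])

```text
clock: 26.22
tcp_pos: [0.4391, 0.1081, 0.1304]
orientation: [1.204, 2.901, 0.002]
contact_force: [0.2, 0.3, 0.8]
grip_width: 0.0683
gripper_force: 0.0
```

```bash
python3 - <<'E'
from h import *
o=r.get_obs();print(o['tcp_pos'],o['clock'])
w,E=wshot('w8')
print(white(w,E,.009,(.4398,.149)))
b=eyes.grab_frame('top');save('t8',cv2.resize(b[110:220,290:420],None,fx=6,fy=5.4,interpolation=cv2.INTER_CUBIC))
E
```

```text
[0.43906088 0.1081477  0.13041007] 26.2167
(np.float64(0.003986065890609397), 0.4401, 0.153, 50.7)
```

View pics/t8.png

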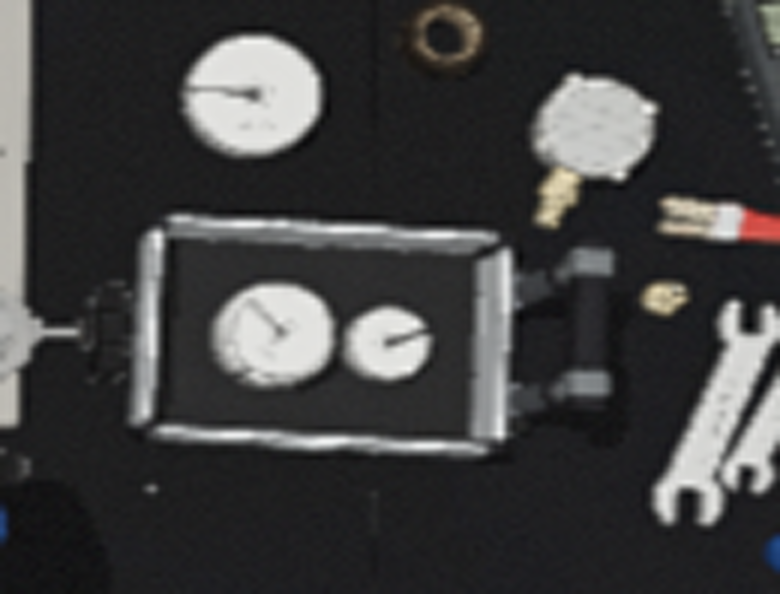

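>>> step_arm([
  [0,0.04,0,0,0,0],
  [0,0.075,0,0,0,0],
  [0,0.075,-0.05,0,0,0],
  [0,0.075,-0.11,0,0,0],
  [0,0.075,-0.16,0,0,0],
])

```text
clock: 26.73
tcp_pos: [0.4394, 0.1505, 0.0329]
orientation: [1.204, 2.901, 0.001]
contact_force: [0.4, 0.5, 0.0]
grip_width: 0.0683
gripper_force: 0.0
```

>>> step_arm([
  [0,0,-0.02,0,0,0],
  [0,0,-0.032,0,0,0],
  [0,0,-0.035,0,0,0],
  [0,0,-0.035,0,0,0],
])

```text
clock: 27.07
tcp_pos: [0.4396, 0.1498, 0.0134]
orientation: [1.207, 2.9, 0.0]
contact_force: [-0.3, 0.1, 1.1]
grip_width: 0.0683
gripper_force: 0.0
```

>>> step_arm([
  [0,0,0,0,0,0],
  [0,0,0,0,0,0],
  [0,0,0,0,0,0],
  [0,0,0,0,0,0],
  [0,0,0,0,0,0],
], jaw=1, squeeze=25)

```text
clock: 27.48
tcp_pos: [0.4399, 0.1506, 0.0144]
orientation: [1.206, 2.9, 0.003]
contact_force: [-1.1, -0.3, 6.7]
grip_width: 0.0434
gripper_force: 24.4
```

>>> step_arm([
  [0,0,0.01,0,0,0],
  [0,0,0.04,0,0,0],
  [0,0,0.1,0,0,0],
  [0,-0.03,0.15,0,0,0],
  [0,-0.08,0.2,0,0,0],
])

```text
clock: 27.9
tcp_pos: [0.4395, 0.1049, 0.1345]
orientation: [1.199, 2.904, 0.002]
contact_force: [0.9, -0.2, -0.1]
grip_width: 0.0429
gripper_force: 25.9
```

>>> step_arm([
  [0,-0.05,0,0,0,0],
  [0,-0.1,0,0,0,0],
  [0,-0.15,0,0,0,0],
  [0,-0.2,0,0,0,0],
  [0,-0.25,0,0,0,0],
])

```text
clock: 28.32
tcp_pos: [0.4389, -0.0482, 0.1334]
orientation: [1.205, 2.901, 0.002]
contact_force: [0.0, 0.0, 0.1]
grip_width: 0.043
gripper_force: 26.0
```

>>> step_arm([
  [0,-0.05,0,0,0,0],
  [0,-0.1,0,0,0,0],
  [0,-0.15,0,0,0,0],
  [0,-0.2,0,0,0,0],
  [0,-0.25,0,0,0,0],
])

```text
clock: 28.73
tcp_pos: [0.4389, -0.1984, 0.1334]
orientation: [1.206, 2.9, 0.001]
contact_force: [1.2, 0.3, -1.3]
grip_width: 0.0432
gripper_force: 26.0
```

>>> step_arm([
  [0,-0.05,0,0,0,0],
  [0,-0.1,0,0,0,0],
  [0,-0.15,0,0,0,0],
  [0,-0.202,0,0,0,0],
  [0,-0.202,0,0,0,0],
])

```text
clock: 29.15
tcp_pos: [0.438, -0.3252, 0.1344]
orientation: [1.215, 2.893, -0.007]
contact_force: [-0.3, 0.1, -0.5]
grip_width: 0.0431
gripper_force: 25.9
```

>>> step_arm([
  [0.05,0,0,0,0,0],
  [0.1,0,0,0,0,0],
  [0.15,0,0,0,0,0],
  [0.185,0,0,0,0,0],
  [0.198,0,0,0,0,0],
])

```text
clock: 29.57
tcp_pos: [0.5618, -0.3167, 0.1332]
orientation: [1.2, 2.901, 0.001]
contact_force: [0.3, 1.0, -1.1]
grip_width: 0.043
gripper_force: 26.0
```

>>> step_arm([
  [0,0,-0.05,0,0,0],
  [0,0,-0.1,0,0,0],
  [0,0,-0.135,0,0,0],
  [0,0,-0.144,0,0,0],
  [0,0,-0.144,0,0,0],
])

```text
clock: 29.98
tcp_pos: [0.5562, -0.3177, 0.0459]
orientation: [-1.206, -2.897, -0.0]
contact_force: [0.5, -0.7, -0.9]
grip_width: 0.0432
gripper_force: 26.0
```

>>> step_arm([
  [0,0,-0.002,0,0,0],
  [0,0,-0.003,0,0,0],
  [0,0,-0.003,0,0,0],
])

```text
clock: 30.23
tcp_pos: [0.5581, -0.3185, 0.0452]
orientation: [1.206, 2.9, -0.0]
contact_force: [-0.6, -0.1, -1.2]
grip_width: 0.0432
gripper_force: 26.0
```

>>> step_arm([
  [0,0,-0.001,0,0,0],
  [0,0,-0.002,0,0,0],
  [0,0,-0.002,0,0,0],
])

```text
clock: 30.48
tcp_pos: [0.5582, -0.3185, 0.0445]
orientation: [1.206, 2.9, 0.001]
contact_force: [-2.1, 1.5, 8.0]
grip_width: 0.043
gripper_force: 26.7
```

>>> step_arm([
  [0,0,-0.001,0,0,0],
  [0,0,-0.002,0,0,0],
  [0,0,-0.002,0,0,0],
])

```text
clock: 30.73
tcp_pos: [0.5582, -0.3186, 0.0444]
orientation: [1.206, 2.9, 0.002]
contact_force: [-4.9, 4.8, 16.5]
grip_width: 0.0427
gripper_force: 27.5
```

>>> step_arm([
  [0,0,0.002,0,0,0],
  [0,0,0.002,0,0,0],
  [0,0,0.002,0,0,0],
  [0,0,0.03,0,0,0],
  [0,0,0.09,0,0,0],
], jaw=0.2)

```text
clock: 31.15
tcp_pos: [0.5554, -0.3163, 0.0923]
orientation: [-1.202, -2.893, -0.0]
contact_force: [0.3, 0.9, -0.2]
grip_width: 0.0681
gripper_force: 0.0
```

>>> step_arm([
  [0,0,0.057,0,0,0],
  [-0.05,0,0.057,0,0,0],
  [-0.1,0,0.057,0,0,0],
  [-0.16,0,0.057,0,0,0],
  [-0.217,0,0.057,0,0,0],
])

```text
clock: 31.57
tcp_pos: [0.4263, -0.3181, 0.1302]
orientation: [1.205, 2.901, -0.0]
contact_force: [-0.7, -0.9, 0.7]
grip_width: 0.0684
gripper_force: 0.0
```

>>> step_arm([
  [0,0.06,0,0,0,0],
  [0,0.12,0,0,0,0],
  [0,0.18,0,0,0,0],
  [0,0.24,0,0,0,0],
  [0,0.3,0,0,0,0],
])

```text
clock: 31.98
tcp_pos: [0.4274, -0.1369, 0.1302]
orientation: [1.207, 2.9, 0.0]
contact_force: [1.0, 0.4, -0.3]
grip_width: 0.0684
gripper_force: 0.0
```

>>> step_arm([
  [0,0.06,0,0,0,0],
  [0,0.12,0,0,0,0],
  [0,0.18,0,0,0,0],
  [0,0.24,0,0,0,0],
  [0,0.25,0,0,0,0],
])

```text
clock: 32.4
tcp_pos: [0.4278, 0.0176, 0.13]
orientation: [-1.194, -2.905, -0.002]
contact_force: [-0.0, -0.4, -0.8]
grip_width: 0.0682
gripper_force: 0.0
```

>>> step_arm([
  [0,0,0,0,0,0],
  [0,0,0,0,0,0],
  [0,0,0,0,0,0],
])

```text
clock: 32.65
tcp_pos: [0.4277, 0.0102, 0.1303]
orientation: [1.209, 2.899, -0.001]
contact_force: [-0.1, 0.4, 0.3]
grip_width: 0.0682
gripper_force: 0.0
```

```bash
python3 - <<'E'
from h import *
o=r.get_obs();print(o['tcp_pos'],o['clock'])
w,E=wshot('w9')
print(white(w,E,.009,(.4284,.0554)))
b=eyes.grab_frame('top');save('t9',cv2.resize(b[110:220,290:420],None,fx=6,fy=5.4,interpolation=cv2.INTER_CUBIC))
E
```

```text
[0.42773758 0.0101757  0.13028928] 32.65
(np.float64(0.00037390127761745436), 0.4281, 0.0556, 46.1)
```

View pics/t9.png

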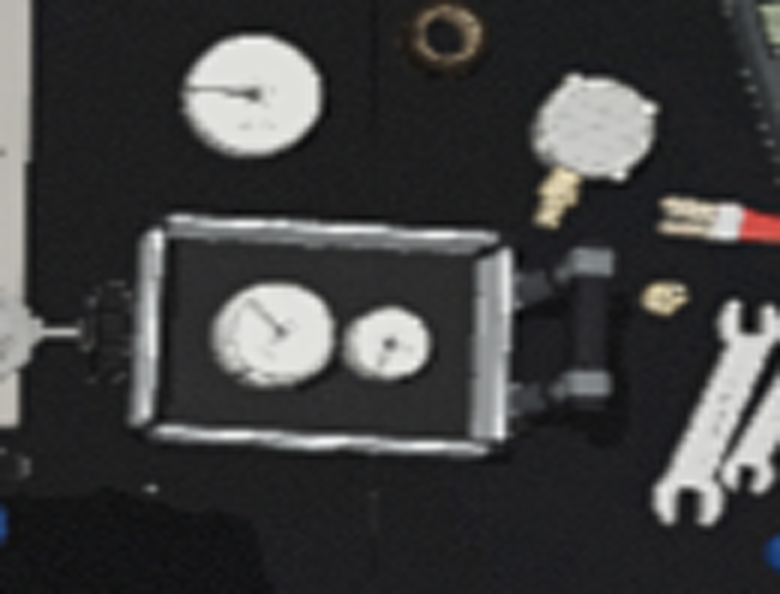

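>>> step_arm([
  [0,0.04,0,0,0,0],
  [0,0.075,0,0,0,0],
  [0,0.075,-0.05,0,0,0],
  [0,0.075,-0.11,0,0,0],
  [0,0.075,-0.16,0,0,0],
])

```text
clock: 33.17
tcp_pos: [0.4281, 0.0564, 0.0329]
orientation: [1.206, 2.9, 0.001]
contact_force: [-0.8, 0.3, -0.3]
grip_width: 0.0684
gripper_force: 0.0
```

>>> step_arm([
  [0,0,-0.02,0,0,0],
  [0,0,-0.032,0,0,0],
  [0,0,-0.036,0,0,0],
  [0,0,-0.036,0,0,0],
])

```text
clock: 33.5
tcp_pos: [0.4281, 0.0558, 0.0127]
orientation: [1.209, 2.9, -0.0]
contact_force: [0.2, 0.4, 0.1]
grip_width: 0.0679
gripper_force: 0.0
```

>>> step_arm([
  [0,0,0,0,0,0],
  [0,0,0,0,0,0],
  [0,0,0,0,0,0],
  [0,0,0,0,0,0],
  [0,0,0,0,0,0],
], jaw=1, squeeze=25)

```text
clock: 33.92
tcp_pos: [0.4285, 0.0566, 0.0138]
orientation: [1.206, 2.899, 0.002]
contact_force: [-0.8, -0.8, 6.1]
grip_width: 0.0438
gripper_force: 24.6
```

>>> step_arm([
  [0,0,0.01,0,0,0],
  [0,0,0.04,0,0,0],
  [0,0,0.1,0,0,0],
  [0,-0.03,0.15,0,0,0],
  [0,-0.08,0.2,0,0,0],
])

```text
clock: 34.33
tcp_pos: [0.4279, 0.011, 0.1339]
orientation: [-1.199, -2.904, -0.001]
contact_force: [1.3, 0.4, -0.0]
grip_width: 0.0438
gripper_force: 26.1
```

>>> step_arm([
  [0,-0.058,0,0,0,0],
  [0,-0.116,0,0,0,0],
  [0,-0.174,0,0,0,0],
  [0,-0.232,0,0,0,0],
  [0,-0.29,0,0,0,0],
])

```text
clock: 34.75
tcp_pos: [0.4275, -0.166, 0.133]
orientation: [1.205, 2.9, 0.002]
contact_force: [0.7, 0.3, -1.3]
grip_width: 0.0441
gripper_force: 26.2
```

>>> step_arm([
  [0,-0.058,0,0,0,0],
  [0,-0.116,0,0,0,0],
  [0,-0.174,0,0,0,0],
  [0,-0.225,0,0,0,0],
  [0,-0.255,0,0,0,0],
])

```text
clock: 35.17
tcp_pos: [0.4271, -0.3216, 0.1334]
orientation: [1.21, 2.897, -0.003]
contact_force: [-0.1, -0.3, -0.6]
grip_width: 0.0437
gripper_force: 26.1
```

>>> step_arm([
  [0.05,0,0,0,0,0],
  [0.1,0,0,0,0,0],
  [0.15,0,0,0,0,0],
  [0.2,0,0,0,0,0],
  [0.217,0,0,0,0,0],
])

```text
clock: 35.58
tcp_pos: [0.5629, -0.316, 0.133]
orientation: [1.198, 2.901, 0.001]
contact_force: [0.4, 0.8, -0.6]
grip_width: 0.0441
gripper_force: 26.1
```

>>> step_arm([
  [0,0,-0.05,0,0,0],
  [0,0,-0.09,0,0,0],
  [0,0,-0.12,0,0,0],
  [0,0,-0.128,0,0,0],
  [0,0,-0.128,0,0,0],
])

```text
clock: 36.0
tcp_pos: [0.5569, -0.3171, 0.0546]
orientation: [-1.205, -2.898, 0.0]
contact_force: [0.1, -0.8, -0.9]
grip_width: 0.0438
gripper_force: 26.1
```

>>> step_arm([
  [0,0,-0.002,0,0,0],
  [0,0,-0.003,0,0,0],
  [0,0,-0.003,0,0,0],
])

```text
clock: 36.25
tcp_pos: [0.5586, -0.3183, 0.0549]
orientation: [1.206, 2.899, -0.0]
contact_force: [-0.3, 0.4, -1.5]
grip_width: 0.044
gripper_force: 26.1
```

>>> step_arm([
  [0,0,-0.001,0,0,0],
  [0,0,-0.002,0,0,0],
  [0,0,-0.002,0,0,0],
])

```text
clock: 36.5
tcp_pos: [0.5581, -0.3178, 0.0526]
orientation: [1.206, 2.9, 0.0]
contact_force: [-1.1, 0.2, -1.7]
grip_width: 0.0438
gripper_force: 26.1
```

>>> step_arm([
  [0,0,-0.001,0,0,0],
  [0,0,-0.002,0,0,0],
  [0,0,-0.002,0,0,0],
])

```text
clock: 36.75
tcp_pos: [0.5581, -0.3178, 0.0523]
orientation: [1.206, 2.9, 0.002]
contact_force: [-3.4, 3.3, 8.7]
grip_width: 0.0439
gripper_force: 27.0
```

>>> step_arm([
  [0,0,-0.001,0,0,0],
  [0,0,-0.002,0,0,0],
  [0,0,-0.002,0,0,0],
])

```text
clock: 37.0
tcp_pos: [0.5582, -0.3179, 0.0523]
orientation: [1.206, 2.9, 0.003]
contact_force: [-5.6, 5.4, 19.5]
grip_width: 0.044
gripper_force: 27.8
```

>>> step_arm([
  [0,0,0.002,0,0,0],
  [0,0,0.002,0,0,0],
  [0,0,0.002,0,0,0],
  [0,0,0.03,0,0,0],
  [0,0,0.09,0,0,0],
], jaw=0.2)

```text
clock: 37.42
tcp_pos: [0.5555, -0.3158, 0.1001]
orientation: [-1.202, -2.893, -0.0]
contact_force: [0.1, 1.2, -0.4]
grip_width: 0.0683
gripper_force: 0.0
```

>>> step_arm([
  [0,0,0.06,0,0,0],
  [0,0,0.12,0,0,0.035],
  [0,0,0.18,0,0,0.07],
  [0,0,0.24,0,0,0.105],
  [0,0,0.27,0,0,0.14],
])

```text
clock: 37.83
tcp_pos: [0.559, -0.3192, 0.2705]
orientation: [0.536, 3.09, -0.003]
contact_force: [1.3, -1.2, 1.0]
grip_width: 0.0684
gripper_force: 0.0
```

>>> step_arm([
  [-0.03,0,0,0,0,0.035],
  [-0.06,0,0,0,0,0.07],
  [-0.1,0,0,0,0,0.1],
  [-0.15,0,0,0,0,0.1],
  [-0.15,0,0,0,0,0.1],
])

```text
clock: 38.25
tcp_pos: [0.4618, -0.3193, 0.2656]
orientation: [-0.063, -3.138, -0.002]
contact_force: [-0.4, -1.3, -0.6]
grip_width: 0.0685
gripper_force: 0.0
```

>>> step_arm([
  [0,0,0,0,0,0],
  [0,0,0,0,0,0],
  [0,0,0,0,0,0],
])

```text
clock: 38.5
tcp_pos: [0.469, -0.3175, 0.2658]
orientation: [0.052, 3.141, -0.0]
contact_force: [0.9, -0.4, 0.6]
grip_width: 0.0679
gripper_force: 0.0
```

```bash
python3 - <<'E'
from h import *
o=r.get_obs();print(o['tcp_pos'],o['orientation'],o['joints'].round(2),o['clock'])
w,E=wshot('w10')
for z in (.135,.15): print(wproj(E,(.503,-.401,z)),wproj(E,(.615,-.404,z)))
b=eyes.grab_frame('top');save('t10',b[110:220,290:420])
c=cv2.resize(b[110:220,290:420],(512,384),interpolation=cv2.INTER_CUBIC)
save('both',cv2.resize(np.vstack([w,c]),(399,600)) if 0 else np.hstack([cv2.resize(w,(400,300)),cv2.resize(c,(400,300))]))
E
```

```text
[ 0.46904646 -0.31747683  0.26582192] [ 5.20639905e-02  3.14091222e+00 -3.80796981e-04] [-0.02  0.32  0.63  1.83 -0.21  1.06  2.23] 38.5
[159.93771565 225.66078617] [170.72071867 325.58900528]
[155.13677188 232.82957296] [166.98108206 336.59399834]
```

View pics/both.png

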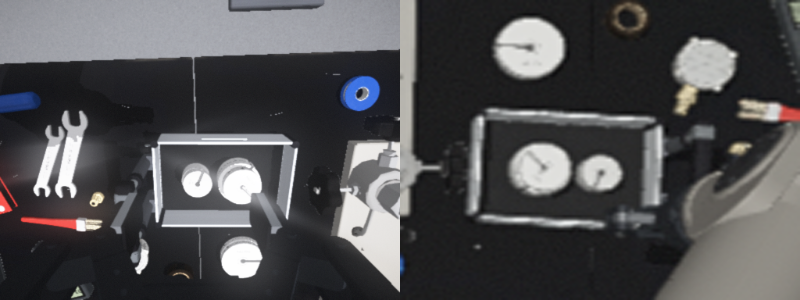

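```bash
python3 - <<'E'
from h import *
d=np.load('pics/w10.npz');w=d['w']
c=cv2.resize(w[160:360,90:250],None,fx=3,fy=3,interpolation=cv2.INTER_CUBIC).astype(float)
c=np.clip(255*(c/255)**.45,0,255).astype(np.uint8);save('c10',c)
E
```

```text
(no output)
```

View pics/c10.png

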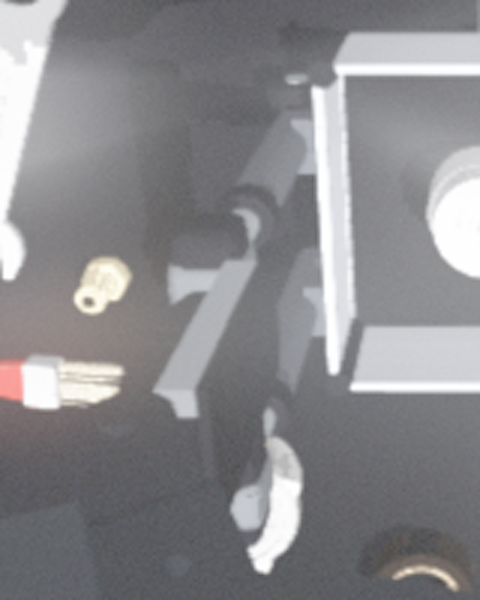

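>>> step_arm([
  [0.05,-0.04,0,0,0,0],
  [0.1,-0.09,0,0,0,0],
  [0.153,-0.137,0,0,0,0],
  [0.153,-0.137,0,0,0,0],
  [0.153,-0.137,0,0,0,0],
])

```text
clock: 39.02
tcp_pos: [0.5613, -0.4009, 0.2639]
orientation: [-0.053, -3.139, 0.001]
contact_force: [-0.4, 0.3, -0.2]
grip_width: 0.0684
gripper_force: 0.0
```

>>> step_arm([
  [0,0,-0.02,0,0,0],
  [0,0,-0.04,0,0,0],
  [0,0,-0.06,0,0,0],
  [0,0,-0.08,0,0,0],
  [0,0,-0.08,0,0,0],
])

```text
clock: 39.43
tcp_pos: [0.5582, -0.398, 0.2145]
orientation: [-0.053, -3.137, -0.005]
contact_force: [-0.2, -0.6, -0.5]
grip_width: 0.0682
gripper_force: 0.0
```

```bash
python3 - <<'E'
from h import *
o=r.get_obs();print(o['tcp_pos'],o['orientation'],o['joints'].round(2),o['contact_force'])
w,E=wshot('w11')
c=np.clip(255*(w/255.)**.5,0,255).astype(np.uint8);save('w11',c)
for z in (.135,.15): print(wproj(E,(.504,-.402,z)),wproj(E,(.504,-.392,z)),wproj(E,(.504,-.412,z)))
E
```

```text
[ 0.5582242  -0.39799161  0.21448411] [-0.05297984 -3.13705244 -0.0051455 ] [ 0.14  0.58  0.59  1.58 -0.35  1.09  2.35] [-0.24191467 -0.62226082 -0.49193932]
[240.68777159 132.96380573] [255.72036209 132.44241131] [225.66557768 133.48483955]
[240.02410706 136.03486031] [256.17170827 135.47592555] [223.8885015  136.59337985]
```

View pics/w11.png

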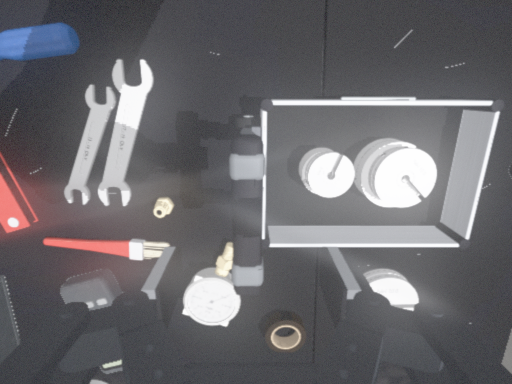

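>>> step_arm([
  [0,0.004,-0.04,0,0,0],
  [0,0.004,-0.08,0,0,0],
  [0,0.004,-0.11,0,0,0],
  [0,0.004,-0.13,0,0,0],
  [0,0.004,-0.134,0,0,0],
])

```text
clock: 39.9
tcp_pos: [0.559, -0.3967, 0.1356]
orientation: [-0.053, -3.139, -0.003]
contact_force: [0.1, -0.3, -0.0]
grip_width: 0.0682
gripper_force: 0.0
```

>>> step_arm([
  [0,0,0,0,0,0],
  [0,0,0,0,0,0],
  [0,0,0,0,0,0],
  [0,0,0,0,0,0],
  [0,0,0,0,0,0],
], jaw=1, squeeze=50)

```text
clock: 40.32
tcp_pos: [0.5603, -0.4004, 0.1393]
orientation: [0.055, 3.138, -0.008]
contact_force: [2.0, -5.8, -0.2]
grip_width: 0.0194
gripper_force: 51.6
```

>>> step_arm([
  [0,0,0,0,0,0],
  [0,0,0,0,0,0],
  [0,0,0,0,0,0],
])

```text
clock: 40.57
tcp_pos: [0.5603, -0.4004, 0.1393]
orientation: [0.055, 3.138, -0.007]
contact_force: [1.8, -6.2, -0.8]
grip_width: 0.0195
gripper_force: 51.6
```

>>> step_arm([
  [0,0,0.01,0,0,0],
  [0,0,0.025,0,0,0],
  [0,0,0.045,0,0,0],
  [0,0,0.065,0,0,0],
  [0,0,0.085,0,0,0],
])

```text
clock: 40.98
tcp_pos: [0.5603, -0.4003, 0.1894]
orientation: [0.055, 3.139, -0.008]
contact_force: [5.4, -9.2, -9.2]
grip_width: 0.0196
gripper_force: 50.7
```

>>> step_arm([
  [0,0,0.008,0,0,0],
  [0,0,0.014,0,0,0],
  [0,0,0.02,0,0,0],
  [0,0,0.02,0,0,0],
])

```text
clock: 41.32
tcp_pos: [0.5603, -0.4004, 0.2021]
orientation: [0.056, 3.138, -0.008]
contact_force: [2.4, -6.8, -2.5]
grip_width: 0.0194
gripper_force: 51.7
```

>>> step_arm([
  [0,0,0.004,0,0,0],
  [0,0,0.007,0,0,0],
  [0,0,0.007,0,0,0],
])

```text
clock: 41.57
tcp_pos: [0.5603, -0.4003, 0.2054]
orientation: [0.056, 3.138, -0.008]
contact_force: [4.1, -9.7, -7.5]
grip_width: 0.0191
gripper_force: 52.1
```

>>> step_arm([
  [0,0,0.003,0,0,0],
  [0,0,0.006,0,0,0],
  [0,0,0.006,0,0,0],
])

```text
clock: 41.82
tcp_pos: [0.5602, -0.4002, 0.2056]
orientation: [0.055, 3.14, -0.009]
contact_force: [10.9, -14.5, -28.0]
grip_width: 0.0192
gripper_force: 51.4
```

>>> step_arm([
  [0,0,0.003,0,0,0],
  [0,0,0.005,0,0,0],
  [0,0,0.005,0,0,0],
])

```text
clock: 42.07
tcp_pos: [0.5601, -0.4002, 0.2058]
orientation: [-0.055, -3.141, 0.01]
contact_force: [17.1, -21.0, -43.7]
grip_width: 0.0193
gripper_force: 51.3
```

>>> step_arm([
  [0,0,-0.006,0,0,0],
  [0,0,-0.012,0,0,0],
  [0,0,-0.012,0,0,0],
])

```text
clock: 42.32
tcp_pos: [0.5603, -0.4003, 0.2046]
orientation: [0.056, 3.139, -0.008]
contact_force: [4.4, -8.8, -7.6]
grip_width: 0.0193
gripper_force: 56.4
```

>>> step_arm([
  [0,0,-0.003,0,0,0],
  [0,0,-0.006,0,0,0],
  [0,0,-0.006,0,0,0],
])

```text
clock: 42.57
tcp_pos: [0.5603, -0.4004, 0.2024]
orientation: [0.056, 3.138, -0.008]
contact_force: [1.9, -6.8, -1.6]
grip_width: 0.0192
gripper_force: 57.5
```

>>> step_arm([
  [0,0,-0.003,0,0,0],
  [0,0,-0.004,0,0,0],
  [0,0,-0.004,0,0,0],
])

```text
clock: 42.82
tcp_pos: [0.5603, -0.4004, 0.2008]
orientation: [0.056, 3.137, -0.007]
contact_force: [1.5, -4.1, 4.6]
grip_width: 0.0192
gripper_force: 58.1
```

>>> step_arm([
  [0,0,-0.002,0,0,0],
  [0,0,-0.003,0,0,0],
  [0,0,-0.003,0,0,0],
])

```text
clock: 43.07
tcp_pos: [0.5603, -0.4004, 0.2001]
orientation: [0.056, 3.137, -0.007]
contact_force: [-2.1, -2.5, 10.5]
grip_width: 0.0195
gripper_force: 59.1
```

```bash
python3 - <<'E'
from h import *
o=r.get_obs();print(o['tcp_pos'],o['contact_force'])
for n in('top','scene'):
    np.save(f'pics/{n}12.npy',eyes.grab_frame(n))
s=np.load('pics/scene12.npy');h=cv2.cvtColor(s,cv2.COLOR_RGB2HSV)
# expected button: on near tube, ~2 mm above collar (z .115), facing -x
for z in(.115,.118,.12): print(proj('scene',(.51,-.400,z)))
u,v=proj('scene',(.51,-.400,.118)).astype(int)
m=cv2.inRange(h,(12,60,60),(35,255,255));n,l,st,c=cv2.connectedComponentsWithStats(m)
print([(tuple(st[i]),c[i].round(1)) for i in range(1,n) if np.hypot(*(c[i]-[u,v]))<40])
E
```

```text
[ 0.56033375 -0.40044335  0.20012921] [-2.07802354 -2.45365222 10.52488503]
[354.80749515 139.46240125]
[354.9692099  138.75800456]
[355.07728046 138.28727116]
[((np.int32(353), np.int32(137), np.int32(4), np.int32(4), np.int32(12)), array([354.5, 138.7])), ((np.int32(324), np.int32(140), np.int32(1), np.int32(1), np.int32(1)), array([324., 140.])), ((np.int32(326), np.int32(140), np.int32(2), np.int32(2), np.int32(3)), array([326.3, 140.7])), ((np.int32(347), np.int32(144), np.int32(2), np.int32(3), np.int32(5)), array([347.4, 145.2]))]
```

>>> step_arm([
  [0,0,0.004,0,0,0],
  [0,0,0.006,0,0,0],
  [0,0,0.006,0,0,0],
])

```text
clock: 43.42
tcp_pos: [0.5603, -0.4004, 0.2015]
orientation: [0.056, 3.138, -0.008]
contact_force: [2.9, -6.9, -1.2]
grip_width: 0.0193
gripper_force: 57.2
```

>>> step_arm([
  [0,0,0,0,0,0],
  [0,0,0,0,0,0],
  [0,0,0,0,0,0],
  [0,0,0,0,0,0],
  [0,0,0,0,0,0],
], jaw=0.2)

```text
clock: 43.83
tcp_pos: [0.5598, -0.3972, 0.1999]
orientation: [-0.053, -3.141, -0.001]
contact_force: [0.2, 0.1, 2.1]
grip_width: 0.0681
gripper_force: 0.0
```

>>> step_arm([
  [0,0,0.02,0,0,0],
  [0,0,0.06,0,0,0],
  [0,0,0.11,0,0,0],
  [0,0,0.16,0,0,0],
  [0,0,0.21,0,0,0],
])

```text
clock: 44.25
tcp_pos: [0.5595, -0.3976, 0.3283]
orientation: [0.054, 3.141, -0.0]
contact_force: [0.4, -0.5, -0.1]
grip_width: 0.0684
gripper_force: 0.0
```

>>> step_arm([
  [-0.05,0,0,0,0,0],
  [-0.1,0,0,0,0,0],
  [-0.15,0,0,0,0,0],
  [-0.2,0,0,0,0,0],
  [-0.2,0,0,0,0,0],
])

```text
clock: 44.67
tcp_pos: [0.4329, -0.3997, 0.3275]
orientation: [-0.066, -3.14, -0.001]
contact_force: [-0.2, -0.8, 0.1]
grip_width: 0.0682
gripper_force: 0.0
```

>>> step_arm([
  [0,0.05,0,0,0,0],
  [0,0.1,0,0,0,0],
  [0,0.15,0,0,0,0],
  [0,0.2,0,0,0,0],
  [0,0.25,0,0,0,0],
])

```text
clock: 45.08
tcp_pos: [0.4396, -0.2465, 0.3268]
orientation: [0.055, 3.14, 0.0]
contact_force: [0.5, 0.4, 0.4]
grip_width: 0.0685
gripper_force: 0.0
```

>>> step_arm([
  [0,0.05,0,0,0,0],
  [0,0.1,0,0,0,0],
  [0,0.15,0,0,0,0],
  [0,0.15,0,0,0,0],
  [0,0.15,0,0,0,0],
])

```text
clock: 45.5
tcp_pos: [0.4401, -0.1563, 0.3267]
orientation: [0.048, 3.14, 0.001]
contact_force: [-1.0, 0.5, 0.4]
grip_width: 0.0684
gripper_force: 0.0
```

```bash
python3 - <<'E'
from h import *
def brass(s):
    m=cv2.inRange(cv2.cvtColor(s,cv2.COLOR_RGB2HSV),(12,60,60),(35,255,255));return int(m[134:143,350:360].sum()//255)
a=np.load('pics/a.npy');s=eyes.grab_frame('scene');print('brass px before/now',brass(a),brass(s))
b=eyes.grab_frame('top');b0=np.load('pics/b.npy')
def rayl(uv,z):return ray('top',uv,z)[:2].round(4)
g=cv2.GaussianBlur(cv2.cvtColor(b,cv2.COLOR_RGB2GRAY),(3,3),0)
for n,(x,y,w,h),z in(('stack1',(322,154,26,26),.056),('stack3',(345,158,19,24),.048)):
    c4=cv2.resize(g[y:y+h,x:x+w],None,fx=8,fy=8,interpolation=cv2.INTER_CUBIC)
    cs,_=cv2.findContours((c4>150).astype(np.uint8),0,1);e=cv2.fitEllipse(cv2.convexHull(max(cs,key=cv2.contourArea)))
    print(n,rayl((np.array(e[0])+.5)/8-.5+[x,y],z),np.round(np.array(e[1])/8*(1.363-z)/.3624,1))
# handle bar lugs: light pixels right of the tub
for nm,i in(('before',b0),('now',b)):
    m=cv2.inRange(cv2.cvtColor(i,cv2.COLOR_RGB2GRAY),75,200)[145:195,383:405];n,l,st,c=cv2.connectedComponentsWithStats(m)
    print(nm,[(int(st[k][4]),(c[k]+[383,145]).round(1)) for k in range(1,n) if st[k][4]>8])
for z in(.149,.216):print(z,proj('top',(.598,-.40,z)),proj('top',(.522,-.40,z)))
d=cv2.absdiff(b,b0).max(2)[195:218,150:160];d2=cv2.absdiff(b,b0).max(2)[195:216,273:294];print('adapter/spool diff',d.max(),d2.max())
print(r.get_obs()['tcp_pos'],r.get_obs()['contact_force'],r.get_obs()['clock'])
E
```

```text
brass px before/now 0 12
stack1 [ 0.5693 -0.2367] [42.4 63.5]
stack3 [ 0.5709 -0.3205] [17.  38.3]
before [(12, array([383.8, 146.6])), (33, array([402.2, 149.6])), (38, array([387.7, 158.1])), (36, array([400.3, 164.7])), (34, array([387. , 180.7]))]
now [(11, array([383.8, 146.5])), (33, array([402.2, 149.6])), (60, array([391.5, 156.6])), (32, array([400.6, 164.4])), (74, array([389.5, 180.8])), (9, array([403.1, 191.9]))]
0.149 [387.20024363 158.1128871 ] [387.33356832 180.41757208]
0.216 [394.62389791 154.61227083] [394.80858663 178.18599556]
adapter/spool diff 8 8
[ 0.43983105 -0.15858837  0.32656633] [-0.09777875 -0.40096918  1.12870722] 45.6
```

>>> step_arm([
  [0,0.06,0,0,0,0],
  [0,0.12,0,0,0,0],
  [0,0.18,0,0,0,0],
  [0,0.24,0,0,0,0],
  [0,0.3,0,0,0,0],
])

```text
clock: 46.02
tcp_pos: [0.44, 0.0223, 0.3263]
orientation: [0.059, 3.14, 0.0]
contact_force: [0.2, -0.1, -0.1]
grip_width: 0.0685
gripper_force: 0.0
```

>>> step_arm([
  [0,0.06,0,0,0,0],
  [0,0.12,0,0,0,0],
  [0,0.18,0,0,0,0],
  [0,0.24,0,0,0,0],
  [0,0.24,0,0,0,0],
])

```text
clock: 46.43
tcp_pos: [0.4398, 0.1727, 0.326]
orientation: [0.043, 3.141, 0.004]
contact_force: [-0.7, 1.5, -0.2]
grip_width: 0.0688
gripper_force: 0.0
```

>>> step_arm([
  [0,0,0,0,0,0],
  [0,0,0,0,0,0],
  [0,0,0,0,0,0],
  [0,0,0,0,0,0],
])

```text
clock: 46.77
tcp_pos: [0.4402, 0.1647, 0.326]
orientation: [0.059, 3.141, -0.0]
contact_force: [0.8, -0.4, 0.5]
grip_width: 0.0683
gripper_force: 0.0
```

```bash
python3 - <<'E'
from h import *
b=eyes.grab_frame('top')
g=cv2.GaussianBlur(cv2.cvtColor(b,cv2.COLOR_RGB2GRAY),(3,3),0)
for n,(x,y,w,h),z in(('stack1',(322,154,26,30),.056),('stack3',(346,162,19,20),.048)):
    c4=cv2.resize(g[y:y+h,x:x+w],None,fx=8,fy=8,interpolation=cv2.INTER_CUBIC)
    cs,_=cv2.findContours((c4>150).astype(np.uint8),0,1);e=cv2.fitEllipse(cv2.convexHull(max(cs,key=cv2.contourArea)))
    print(n,ray('top',(np.array(e[0])+.5)/8-.5+[x,y],z)[:2].round(4),np.round(np.array(e[1])/8*(1.363-z)/.3624,1))
m=cv2.inRange(g,75,255)[200:218,330:390];print('left on front',int(m.sum()//255))
print(r.get_obs()['tcp_pos'],r.get_obs()['qvel'].round(3))
E
```

```text
stack1 [ 0.5612 -0.2445] [65.  68.8]
stack3 [ 0.5581 -0.3165] [43.7 47.7]
left on front 0
[0.44013618 0.16495966 0.32602027] [-0.004 -0.    -0.01  -0.002 -0.001 -0.001 -0.001]
```

Both stacks sit where I placed them, the lock button is out, and the arm is clear of everything.

```bash
python3 -c "
from bench import r
print(r.hand_in())"
```

```text
the job is handed in; nothing more can be done
None
```

The job is handed in: all six weights present are stacked in the tub, heaviest lowest, and the handle is drawn up with its lock button out. Hand-in gave no verdict, and I viewed 16 pictures, two over the limit of 14.

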